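# Run the nut cups on the mill drives

## Robot

A 7-joint arm with a two-finger parallel gripper is mounted at the origin on the work surface. World frame = base frame: x ahead of the robot, y to its left, z up, the work surface at z = 0. Lengths are in m, angles in rad, forces in N, time in s.
With the tool pointing down it reaches from about 0.4 to 0.85 m from the base axis. Payload 10.4 kg.
Tool frame: the origin (TCP) lies between the finger pads; the fingertips stand tcp_to_tips ahead of it and the grasp point (between the pads) lies 8 mm behind it (tcp_to_tips is the distance from the TCP to the fingertips, in m); z points along the fingers, y is the line along which they close (so a half turn about z gives the same grasp; the last joint's range is limited). The gripper opens to 85 mm and grips with 20 to 120 N. Pads are 22 mm wide; open, the fingers measure 114 mm over their backs; the gripper's body (76 mm by 85 mm) begins 54 mm behind the grasp point. The pads swing forward as they close: fully open they stand 13 mm farther back than shut.
Start: joints at [1.202, 0.332, -0.065, 1.46, 0.022, 1.35, -0.088], TCP at [0.212, -0.588, 0.242] pointing down, gripper open.
Joint ranges: [-2.6, 2.6], [-0.5, 2.12], [-1.47, 1.34], [0.16, 2.42], [-1.27, 4.41], [0.06, 2.06], [-2.6, 2.6]. Speed limits (rad/s): [2.22, 2.22, 2.79, 2.79, 3.14, 3.14, 3.14].

## Interface

Orientations are given as a unit quaternion [x, y, z, w].
In Python, from workcell import * gives the robot as it stands.
- The arm moves only by the tool apply_moves, never from a script. Its argument "rows" is a list of rows, each an object of numbers: "x", "y", "z": the shift along the tool's x, y, z in mm; "ax", "ay", "az": the turn, a rotation vector about the tool's x, y, z in degrees; "gripper": the closure, from 0 (fully open) to 1 (shut). A call has 1 to 5 rows; each row shifts and turns the commanded pose from where the row before left it, along the tool's axes as they then stand; what a row does not reach is not made up. A row lasts 1/12 s, in which the tool goes at most 41.7 mm and 7.16 degrees, less where a joint would pass 70% of its speed; a pose out of reach is approached as far as the arm can. A call with a gripper value outside its range is refused whole. The fingers move at their own pace and stop on an object; "newtons" is the grip in N (left out, the last holds). Time passes only in rows, so rows that do not move let the fingers close. It gives the time, the measured TCP pose, the force, the opening and the grip force at its end, in the units of the state.
- get_obs(): the state, without advancing time (a new reading comes with each control period).
- camera(name): name is "side" or "top"; returns a dict with "color" (480x640x3 uint8, red, green, blue), "fov_y" (degrees; the focal length in pixels is half the picture's height over the tangent of half this angle, whatever the lens; pixels are square), "cx", "cy" (the principal point, pixels), "rvec" (rotation vector, rad) and "tvec" (3), from world to camera coordinates, as OpenCV has them. Camera axes: x right, y down, z forward; pixel columns grow to the right and rows downward; lengths in m; the calibration is good to about 2 mm. A picture is of the moment at which its call begins. There is no depth.
- hand_in(): hands the job in; it is judged then, once.
The state is a dict: "clock": time; "joint_pos": joint angles; "joint_velocities": joint speeds; "tau": joint torques, N m; "position": TCP position; "ee_rot": TCP orientation; "ft_force": force on the tool from outside, world axes, zero at the start; "torque": the same for the moment, N m; "grip_width": opening from 0.0 (shut) to 1.0 (fully open); "grasp_force": force on a finger pad.
Only numpy, scipy, OpenCV 4.12 (cv2) and the standard library are available. Lean on these libraries where they do the work, as an engineer would, in place of code of your own. Each camera call takes 0.05 s, during which the arm holds its last target. There are 200 camera calls.

## Task

Set every mill cup on a drive of its own (any drive), turning it until the teeth mesh and it drops fully home; go gently, for the teeth are plastic: while they are not yet meshed never press down with more than about 3 kg. With all cups home, push the run lever fully on, let it run for about 8 seconds and push it fully off again; then take the cups off and stand them upright on the black bar mat. Leave the mug, the bottle and the jar where they are.

Things in the scene. Friction and masses are not known exactly. Their poses are not given: they have to be found in the camera images.
- cup1: mill cup: squat steel can, black collar below, black lid with a wing on top; 84 mm diameter (collar; can 72), 120 mm tall, 0.3 to 0.45 kg. Origin: centre of its underside, z up. Collar hollow below (radius 34, 28 mm deep) with 6 teeth pointing inward to radius 20 mm, 8 mm wide, 3 to 17 mm above the underside, at 30, 90, 150.. degrees from the cup's x; gaps at 0, 60, 120... None if absent.
- cup1_wing (a point): point on the cup's wing, 110 mm above the origin, axes as the cup. The wing is the grip: an upright block 52 mm long (along x), 14 mm thick (along y), from the lid's top at 88 mm up to 120 mm. The cup meshes when its wing is in line with any opposite pair of the drive's teeth, within about 6 degrees.
- cup2: a mill cup exactly like cup1. Origin: centre of its underside, z up. None if absent.
- cup2_wing (a point): the point on this cup's wing, as for cup1.
- cup3: a mill cup exactly like cup1. Origin: centre of its underside, z up. None if absent.
- cup3_wing (a point): the point on this cup's wing, as for cup1.
- drive1_seat (a point): centre of the left splined drive (console y = +160 mm) at the level of the unit's top, 60 mm above the counter; z up, turns with the drive. Black hub, radius 17 mm, with 6 teeth 8 mm wide, out to radius 28 mm, 14 mm high, at 0, 60, 120.. degrees from this point's x; a cone on it tapers to radius 8 mm at 24 mm height. It stays where it is; turning it takes 0.3 N m.
- drive2_seat (a point): centre of the middle drive (console y = +40 mm), which is like drive 1, at the level of the unit's top; z up, x through one of its teeth.
- drive3_seat (a point): centre of the right drive (console y = -80 mm), which is like drive 1, at the level of the unit's top; z up, x through one of its teeth.
- console: the mill drive unit, a fixed steel box 130 mm (x) by 480 mm (y) by 60 mm high with three upright drives and, at its right end (y = -195 mm), the run lever. Origin: centre of its underside. A cup that is home stands with its underside on the unit's top, its origin at the drive's point (2 to 3 mm play all round); with teeth on teeth it sits 11 mm too high.
- lever (a joint): the run lever, a toggle that stays where it is left: 0 = off, leaning towards the robot (the console's -x); 1.0 rad = on, leaning away. It swings in the console's x-z plane and needs only a light push near its tip.
- lever_tip (a point): centre of the black ball, 26 mm in diameter, at the top of the lever's 10 mm thick steel stick; 70 mm from the pivot, which lies on the console at x = 0, y = -195 mm, 82 mm above the counter. The ball goes from x = -34 mm (off) to +34 mm (on) of the console, at 143 mm above the counter at both ends.
- mat: a thin black rubber bar mat lying fixed on the counter, 120 mm (x) by 330 mm (y) by 2 mm thick; room for three cups in a row along its y, 100 mm apart. Origin: centre of its underside.
- mug: bystander: a white mug, 80 mm wide and 90 mm tall. Origin: centre of its underside.
- squeeze_bottle: bystander: a squeeze bottle, 64 mm wide and 190 mm tall. Origin: centre of its underside.
- nut_jar: bystander: an amber jar, 80 mm wide and 100 mm tall. Origin: centre of its underside.
There are look-alikes about, which are no part of the job. Leave any blue look-alike of the cup3 alone. Leave any red look-alike of the cup1 alone.

How it is judged:
By the outcome, as a careful person would: the job done as asked, in the order asked, and still so for the second after the job is handed in, with the robot touching nothing.
Of cup1, cup2, cup3 only 2 to 3 are there at a start; the rules pass over those that are not, and their reading is None.
At some moment in a run one of cup1, cup2, cup3 may be knocked a few centimetres aside while the robot is not near it.
It also fails if it takes over 210 s, if anything falls off the work surface, if the arm or the gripper's body presses on something with over 40 N, if the wrist force passes 120 N, or if a joint passes its speed limit or range.

## Working session

There is one attempt and no reset: what is moved stays moved. The work goes in short steps, Python scripts to look and compute and a tool call to move; the robot and the scene stay as the last step left them, time stands still between calls to the robot, and variables do not carry over. Pictures are saved under pics/ and viewed, at most 14 in all, crops included, and the job is handed in when it is done.

Besides the shell and the picture viewer there is one more tool, called after "Call:" as name(argument=value, ...), one argument or row to a line, values as JSON. apply_moves: Moves the arm, as the interface text tells. Its arguments: {"type":"object","properties":{"rows":{"type":"array","items":{"type":"object","properties":{"x":{"type":"number"},"y":{"type":"number"},"z":{"type":"number"},"ax":{"type":"number"},"ay":{"type":"number"},"az":{"type":"number"},"gripper":{"type":"number"}}}},"newtons":{"type":"number"}},"required":["rows"]}

```bash
ls; mkdir -p pics
python3 - <<'E'
from workcell import *
import cv2
o=get_obs()
for k,v in o.items(): print(k,v)
for n in("top","side"):
    c=camera(n); cv2.imwrite(f"pics/{n}0.png",c["color"][:,:,::-1]); print({k:v for k,v in c.items() if k!="color"})
E
```

```text
pics
clock 0.0
joint_pos [ 1.20240315  0.33289152 -0.06469948  1.46096519  0.02156262  1.34988784
 -0.08849445]
joint_velocities [ 1.22774604e-03 -1.75649767e-04  2.22245736e-04  1.20808095e-03
  8.48141869e-06  1.68791437e-03 -1.36028160e-03]
tau [-3.23334698e-04 -6.25454092e+01  4.89147229e-02 -3.91600013e+01
  1.61978218e-02  1.00559779e-02  2.71405042e-05]
position [ 0.2117209  -0.58765565  0.24149224]
ee_rot [ 9.85088742e-01  1.72045454e-01 -1.40932719e-04 -7.15432295e-04]
ft_force [-0.52538265  0.42122024 -0.37511505]
torque [ 0.03115315 -0.02125283  0.02246169]
grasp_force 0.0
grip_width 0.9976076490033192
{'fov_y': 56.54931477022542, 'cx': 318.2603204593589, 'cy': 239.57581573082658, 'rvec': array([ 2.18267088, -2.17357121,  0.09947296]), 'tvec': array([-0.01804206,  0.48760205,  1.42142462])}
{'fov_y': 45.919055855701934, 'cx': 315.86306068649833, 'cy': 238.10980263868979, 'rvec': array([ 2.44544433, -0.1574046 ,  0.05721555]), 'tvec': array([-0.48461486,  0.11551422,  1.63890369])}
```

View pics/top0.png

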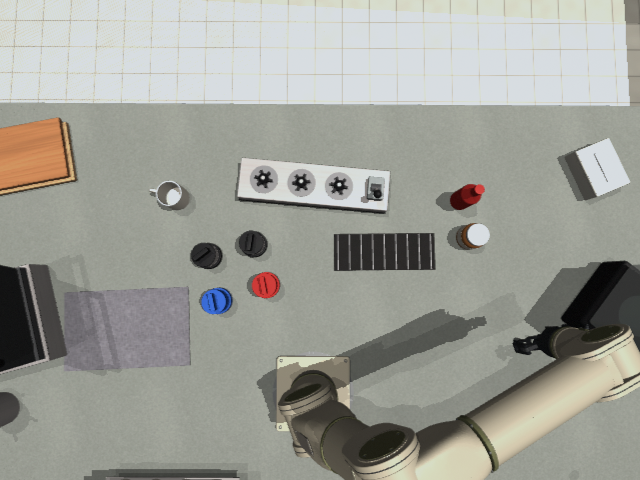

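View pics/side0.png

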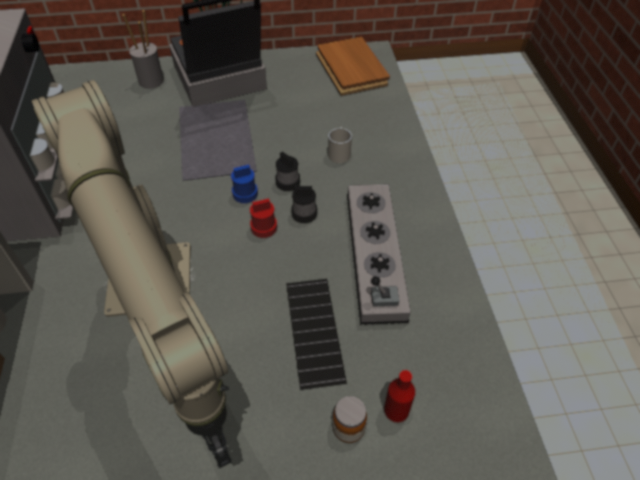

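The top view shows two black mill cups at about (206,256) and (253,243). The blue (216,301) and red (265,285) ones are the look-alikes. The drives are at (264,178), (301,181) and (338,184), the lever at (376,187) and the mat centre at (385,252). I'll enlarge a crop to confirm.

```bash
cat > h.py <<'E'
from workcell import *
import cv2, numpy as np
from scipy.spatial.transform import Rotation as R
def K(c):
    f=240/np.tan(np.radians(c["fov_y"]/2)); return np.array([[f,0,c["cx"]],[0,f,c["cy"]],[0,0,1]])
def ray(c,u,v,z):
    M=R.from_rotvec(c["rvec"]).as_matrix(); o=-M.T@c["tvec"]
    d=M.T@np.linalg.inv(K(c))@np.array([u,v,1.]); return (o+d*(z-o[2])/d[2])
def proj(c,p):
    return cv2.projectPoints(np.array([p],float),c["rvec"],c["tvec"],K(c),None)[0].ravel()
def st():
    o=get_obs(); r=R.from_quat(o["ee_rot"]); y=r.as_matrix()[:,1]
    print("t%.2f pos"%o["clock"],o["position"].round(4),"yaxis deg %.1f"%np.degrees(np.arctan2(y[1],y[0])),"tilt",r.as_matrix()[:,2].round(3),"F",np.round(o["ft_force"],1),"T",np.round(o["torque"],2),"w %.3f g %.1f"%(o["grip_width"],o["grasp_force"]),"q",np.round(o["joint_pos"],2))
    return o
E
python3 - <<'E'
from h import *
c=camera("top"); im=c["color"][:,:,::-1].copy()
a=cv2.resize(im[225:320,185:285],None,fx=6,fy=6,interpolation=cv2.INTER_CUBIC)
b=cv2.resize(im[150:220,230:395],None,fx=4.8,fy=4.8,interpolation=cv2.INTER_CUBIC)
cv2.imwrite("pics/cups.png",a); cv2.imwrite("pics/drv.png",b)
s=camera("side")["color"][:,:,::-1]
for n,u,v,z in [("cupA",206,256,.088),("cupB",253,243,.088),("d1",264,178,.07),("d2",301,181,.07),("d3",338,184,.07),("mat",385,252,0)]: print(n,ray(c,u,v,z).round(3))
hsv=cv2.cvtColor(im,cv2.COLOR_BGR2HSV)
m=(hsv[...,2]<75).astype(np.uint8)
for (u,v) in[(206,256),(253,243),(264,178),(301,181),(338,184)]:
    w=17
    sub=im[v-w:v+w+1,u-w:u+w+1].max(2)<70
    ys,xs=np.nonzero(sub); print(u,v,len(xs),xs.mean()+u-w,ys.mean()+v-w,xs.min()+u-w,xs.max()+u-w,ys.min()+v-w,ys.max()+v-w)
E
```

```text
cupA [0.43  0.329 0.088]
cupB [0.47  0.185 0.088]
d1 [0.678 0.156 0.07 ]
d2 [0.669 0.039 0.07 ]
d3 [ 0.66  -0.078  0.07 ]
mat [ 0.45  -0.235  0.   ]
206 256 626 205.92172523961662 255.23482428115017 191 221 243 268
253 243 576 252.3767361111111 243.50347222222223 239 266 231 257
264 178 137 262.9051094890511 178.93430656934305 255 271 170 187
301 181 128 300.640625 182.3828125 293 309 174 190
338 184 125 338.144 185.552 330 346 178 193
```

View pics/cups.png

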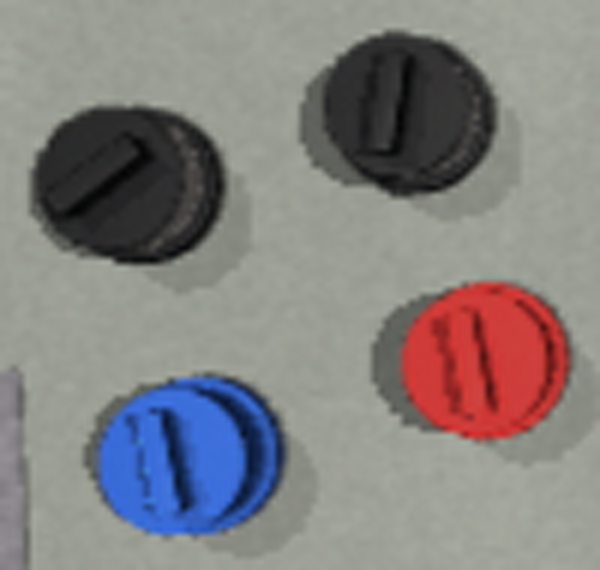

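View pics/drv.png

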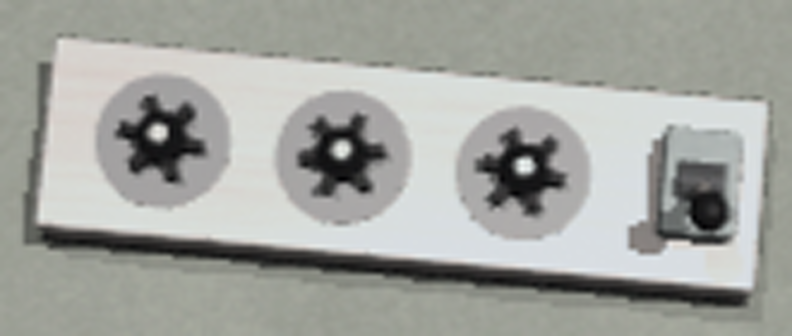

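The crop confirms the two black cups with wings (crop pixels ~(97,178) and (388,103)); neither red nor blue is a target. All three drives show six teeth, and the lever's ball leans towards the robot, so it is off.

```bash
cat >> h.py <<'E'
def wingdrk(c,u,v):  # lid circle centre of a black cup near pixel
    im=c["color"]; g=im.max(2)
def drive(c,p):
    "p approx world xy -> refined disc centre at z=.06 and tooth angle mod 60"
    im=c["color"].astype(np.float32); g=im.max(2)
    u,v=np.round(proj(c,[p[0],p[1],.06])).astype(int); w=24
    s=g[v-w:v+w+1,u-w:u+w+1]; m=((s<192)).astype(np.uint8)
    n,l,stt,ce=cv2.connectedComponentsWithStats(m); k=l[w-6:w+7,w-6:w+7]; k=np.bincount(k[k>0]).argmax()
    cs=max(cv2.findContours((l==k).astype(np.uint8),0,1)[0],key=cv2.contourArea); (cu,cv_),r=cv2.minEnclosingCircle(cs); e=cv2.fitEllipse(cs)
    P=ray(c,e[0][0]+u-w,e[0][1]+v-w,.06)
    th=np.radians(np.arange(0,360,1.)); prof=np.zeros(360)
    for rr in(.021,.023,.025):
      pts=np.array([[P[0]+rr*np.cos(t),P[1]+rr*np.sin(t),.074] for t in th])
      q=cv2.projectPoints(pts,c["rvec"],c["tvec"],K(c),None)[0].reshape(-1,2).astype(np.float32)
      prof+=cv2.remap(g,q[:,0],q[:,1],cv2.INTER_CUBIC).ravel()
    z=(-(prof)*np.exp(6j*th)).sum(); ang=np.degrees(np.angle(z))/6%60
    return P,ang,abs(z)/np.abs(prof-prof.mean()).sum(),e[1]
E
python3 - <<'E'
from h import *
c=camera("top"); D=[]
for p in[(.678,.156),(.669,.039),(.66,-.078)]:
    d=drive(c,p); D.append(d[0]); print(d)
v=D[0]-D[2]; print("yaw console",np.degrees(np.arctan2(v[1],v[0]))-90,np.linalg.norm(v[:2]),np.linalg.norm((D[1]-D[0])[:2]))
def cp(x,y): return 185+(x+.5)/6-.5,225+(y+.5)/6-.5
for n,a,b in[("A",(57,207),(137,147)),("B",(379,150),(400,55))]:
    P,Q=ray(c,*cp(*a),.12),ray(c,*cp(*b),.12); print(n,((P+Q)/2).round(4),"len",np.linalg.norm(P-Q),"ang",np.degrees(np.arctan2(*(Q-P)[1::-1])))
# side view check of drives, cups, lever
yaw=np.arctan2(v[1],v[0])-np.pi/2; Rz=np.array([[np.cos(yaw),-np.sin(yaw)],[np.sin(yaw),np.cos(yaw)]])
o=D[1][:2]-Rz@[0,.04]; print("console",o,"lever off",o+Rz@[-.034,-.195],"on",o+Rz@[.034,-.195])
l=o+Rz@[-.034,-.195]; print("ball top px",proj(c,[*l,.143]))
s=camera("side"); print("side px ball",proj(s,[*l,.143]),"d1",proj(s,[*D[0][:2],.06]))
im=c["color"]; sub=(im.max(2)<70).astype(np.uint8); sub[:225]=0;sub[280:]=0;sub[:,:330]=0;sub[:,440:]=0
n,L,S,C=cv2.connectedComponentsWithStats(sub); pts=np.argwhere(sub)[:,::-1]; r=cv2.minAreaRect(np.float32(pts)); B=cv2.boxPoints(r); print("mat",[ray(c,*b,0).round(3) for b in B], ray(c,*r[0],0))
E
```

```text
(array([0.67736901, 0.15931066, 0.06      ]), np.float64(16.797819400910402), np.float64(0.6590756264094063), (27.2440242767334, 27.595809936523438))
(array([0.66689357, 0.03979225, 0.06      ]), np.float64(35.947911245664315), np.float64(0.6375877363997269), (27.172048568725586, 27.459985733032227))
(array([ 0.65659487, -0.07952543,  0.06      ]), np.float64(16.130425739321918), np.float64(0.6031609824333317), (26.887996673583984, 27.24118423461914))
yaw console -4.971119055729972 0.23973786500071279 0.1199766014044738
A [0.4338 0.3367 0.12  ] len 0.049449007903653475 ang -52.35637732208642
B [0.4718 0.1912 0.12  ] len 0.04882144435679814 ang -11.445494060523966
console [ 6.63427424e-01 -5.72905484e-05] lever off [ 0.61265787 -0.19137758] on [ 0.68040208 -0.19727002]
ball top px [377.26334705 194.59772264]
side px ball [373.20747809 280.85908351] d1 [369.86437954 202.08963778]
mat [array([ 0.509, -0.066,  0.   ]), array([ 0.514, -0.396,  0.   ]), array([ 0.395, -0.395,  0.   ]), array([ 0.389, -0.068,  0.   ])] [ 0.45165399 -0.23109649  0.        ]
```

Two black cups are present, and the drive spacing (119.98 mm), the mat size and the lever ball's projection all match the description. Cup A goes to drive 1 and cup B to drive 2. I'll start the approach arc.

```bash
python3 -c "
import workcell; print([ (k,getattr(workcell,k)) for k in dir(workcell) if not k.startswith('_')])"
cat >> h.py <<'E'
def go(x,y,z,a,half=True):
    "single-shift plan: tool-frame mm to target (tool pointing down), heading a deg of tool x (mod 180)"
    o=st(); M=R.from_quat(o["ee_rot"]).as_matrix(); h=np.degrees(np.arctan2(M[1,0],M[0,0]))
    d=M.T@(np.array([x,y,z])-o["position"])*1000; t=(a-h+90)%180-90 if half else (a-h+180)%360-180
    tv=R.from_matrix(M.T@np.array([[np.cos(np.radians(h)),np.sin(np.radians(h)),0],[np.sin(np.radians(h)),-np.cos(np.radians(h)),0],[0,0,-1]]).T).as_rotvec(True)
    print("shift tool mm",d.round(1),"az",round(-t,1),"level",tv.round(2),"rows>=",max(np.linalg.norm(d)/41.7,abs(t)/7.16).round(1))
E
```

```text
[('MotionError', <class 'workcell.MotionError'>), ('camera', <function make.<locals>.drawn_camera at 0x7f8d414000e0>), ('get_obs', <function make.<locals>.<lambda> at 0x7f8d414005e0>), ('hand_in', <function connect.<locals>.done at 0x7f8d413737e0>), ('tcp_to_tips', 0.011)]
```

Call:
apply_moves(
  rows=[
    {"x": 40,"z": -12,"az": -3.9},
    {"x": 40,"z": -12,"az": -3.9},
    {"x": 40,"z": -12,"az": -3.9},
    {"x": 40,"z": -12,"az": -3.9},
    {"x": 40,"z": -12,"az": -3.9},
  ],
)

```text
invalid input at $.rows[0]: expected keys x, y, z, ax, ay, az, gripper
```

Call:
apply_moves(
  rows=[
    {"x": 40,"y": 0,"z": -12,"ax": 0,"ay": 0,"az": -3.9,"gripper": 0},
    {"x": 40,"y": 0,"z": -12,"ax": 0,"ay": 0,"az": -3.9,"gripper": 0},
    {"x": 40,"y": 0,"z": -12,"ax": 0,"ay": 0,"az": -3.9,"gripper": 0},
    {"x": 40,"y": 0,"z": -12,"ax": 0,"ay": 0,"az": -3.9,"gripper": 0},
    {"x": 40,"y": 0,"z": -12,"ax": 0,"ay": 0,"az": -3.9,"gripper": 0},
  ],
)

```text
clock: 0.72
position: [0.3894, -0.4949, 0.3026]
ee_rot: [0.941, 0.338, 0.0, 0.0]
ft_force: [-0.4, -0.3, -0.6]
grip_width: 1.002
grasp_force: 0.0
```

Call:
apply_moves(
  rows=[
    {"x": 41,"y": -3,"z": 0,"ax": 0,"ay": 0,"az": -3.9,"gripper": 0},
    {"x": 41,"y": -3,"z": 0,"ax": 0,"ay": 0,"az": -3.9,"gripper": 0},
    {"x": 41,"y": -3,"z": 0,"ax": 0,"ay": 0,"az": -3.9,"gripper": 0},
    {"x": 41,"y": -3,"z": 0,"ax": 0,"ay": 0,"az": -3.9,"gripper": 0},
    {"x": 41,"y": -3,"z": 0,"ax": 0,"ay": 0,"az": -3.9,"gripper": 0},
  ],
)

```text
clock: 1.13
position: [0.5169, -0.3346, 0.302]
ee_rot: [0.87, 0.492, 0.0, 0.0]
ft_force: [0.7, -0.6, -0.5]
grip_width: 0.999
grasp_force: 0.0
```

Call:
apply_moves(
  rows=[
    {"x": 41,"y": -3,"z": 0,"ax": 0,"ay": 0,"az": -3.9,"gripper": 0},
    {"x": 41,"y": -3,"z": 0,"ax": 0,"ay": 0,"az": -3.9,"gripper": 0},
    {"x": 41,"y": -3,"z": 0,"ax": 0,"ay": 0,"az": -3.9,"gripper": 0},
    {"x": 41,"y": -3,"z": 0,"ax": 0,"ay": 0,"az": -3.9,"gripper": 0},
    {"x": 41,"y": -3,"z": 0,"ax": 0,"ay": 0,"az": -3.9,"gripper": 0},
  ],
)

```text
clock: 1.55
position: [0.5835, -0.1411, 0.3021]
ee_rot: [0.774, 0.633, 0.0, 0.0]
ft_force: [1.5, 0.4, -0.8]
grip_width: 0.999
grasp_force: 0.0
```

Call:
apply_moves(
  rows=[
    {"x": 41,"y": -3,"z": 0,"ax": 0,"ay": 0,"az": -3.9,"gripper": 0},
    {"x": 41,"y": -3,"z": 0,"ax": 0,"ay": 0,"az": -3.9,"gripper": 0},
    {"x": 41,"y": -3,"z": 0,"ax": 0,"ay": 0,"az": -3.9,"gripper": 0},
    {"x": 41,"y": -3,"z": 0,"ax": 0,"ay": 0,"az": -3.9,"gripper": 0},
    {"x": 41,"y": -3,"z": 0,"ax": 0,"ay": 0,"az": -3.9,"gripper": 0},
  ],
)

```text
clock: 1.97
position: [0.5818, 0.0635, 0.3021]
ee_rot: [0.656, 0.755, 0.0, 0.0]
ft_force: [1.3, -0.3, -0.4]
grip_width: 0.996
grasp_force: 0.0
```

Run:
```python
from h import *
go(.434,.337,.2,-52.4)
c=camera("top"); im=c["color"][:,:,::-1]
cv2.imwrite("pics/c2.png",cv2.resize(im[200:300,160:280],None,fx=6,fy=6,interpolation=cv2.INTER_CUBIC))
```

```text
t1.97 pos [0.5818 0.0635 0.3021] yaxis deg 8.0 tilt [ 0.  0. -1.] F [ 1.3 -0.3 -0.4] T [-0.01 -0.08  0.03] w 0.996 g 0.0 q [ 0.34  0.28 -0.65  1.45  0.17  1.47 -0.17]
shift tool mm [ 291.4 -108.3  102.1] az -29.6 level [ 0.01 -0.   -0.  ] rows>= 7.8
```

Call:
apply_moves(
  rows=[
    {"x": 36,"y": -13,"z": 8,"ax": 0,"ay": 0,"az": 0,"gripper": 0.3},
    {"x": 36,"y": -13,"z": 8,"ax": 0,"ay": 0,"az": 0,"gripper": 0.3},
    {"x": 36,"y": -13,"z": 8,"ax": 0,"ay": 0,"az": 0,"gripper": 0.3},
    {"x": 36,"y": -13,"z": 8,"ax": 0,"ay": 0,"az": 0,"gripper": 0.3},
    {"x": 36,"y": -13,"z": 8,"ax": 0,"ay": 0,"az": 0,"gripper": 0.3},
  ],
)

```text
clock: 2.43
position: [0.4922, 0.2321, 0.262]
ee_rot: [0.658, 0.753, 0.0, 0.0]
ft_force: [0.3, -0.2, 0.2]
grip_width: 0.701
grasp_force: 0.0
```

Call:
apply_moves(
  rows=[
    {"x": 37,"y": -14,"z": 8,"ax": 0,"ay": 0,"az": 0,"gripper": 0.3},
    {"x": 37,"y": -14,"z": 8,"ax": 0,"ay": 0,"az": 0,"gripper": 0.3},
    {"x": 37,"y": -14,"z": 8,"ax": 0,"ay": 0,"az": 0,"gripper": 0.3},
    {"x": 0,"y": 0,"z": 0,"ax": 0,"ay": 0,"az": -6,"gripper": 0.3},
    {"x": 0,"y": 0,"z": 0,"ax": 0,"ay": 0,"az": -6,"gripper": 0.3},
  ],
)

```text
clock: 2.85
position: [0.4343, 0.3377, 0.2379]
ee_rot: [0.571, 0.821, -0.0, -0.0]
ft_force: [1.2, -1.3, 1.2]
grip_width: 0.703
grasp_force: 0.0
```

Call:
apply_moves(
  rows=[
    {"x": 0,"y": 0,"z": 0,"ax": 0,"ay": 0,"az": -6,"gripper": 0.3},
    {"x": 0,"y": 0,"z": 0,"ax": 0,"ay": 0,"az": -6,"gripper": 0.3},
    {"x": 0,"y": 0,"z": 0,"ax": 0,"ay": 0,"az": -6,"gripper": 0.3},
    {"x": 0,"y": 0,"z": 0,"ax": 0,"ay": 0,"az": 0,"gripper": 0.3},
  ],
)

```text
clock: 3.18
position: [0.4366, 0.335, 0.2381]
ee_rot: [0.438, 0.899, -0.0, 0.0]
ft_force: [-0.3, -0.0, 1.1]
grip_width: 0.701
grasp_force: 0.0
```

Run:
```python
from h import *
go(.434,.337,.102,-52.4)
c=camera("side"); im=c["color"][:,:,::-1]
print(proj(c,[.434,.337,.12]),proj(c,[.4718,.1912,.12]))
cv2.imwrite("pics/c3.png",cv2.resize(im[110:240,230:380],None,fx=4.6,fy=4.6,interpolation=cv2.INTER_CUBIC))
```

```text
t3.18 pos [0.4366 0.335  0.2381] yaxis deg 38.1 tilt [-0. -0. -1.] F [-0.3 -0.   1.1] T [-0.02 -0.01  0.02] w 0.701 g 0.0 q [ 0.03  0.29 -0.9   1.63  0.23  1.34 -0.24]
shift tool mm [  3.2  -0.8 136.1] az 0.5 level [-0.01  0.   -0.  ] rows>= 3.3
[285.12695453 155.69099708] [302.18017075 187.11677133]
```

View pics/c3.png

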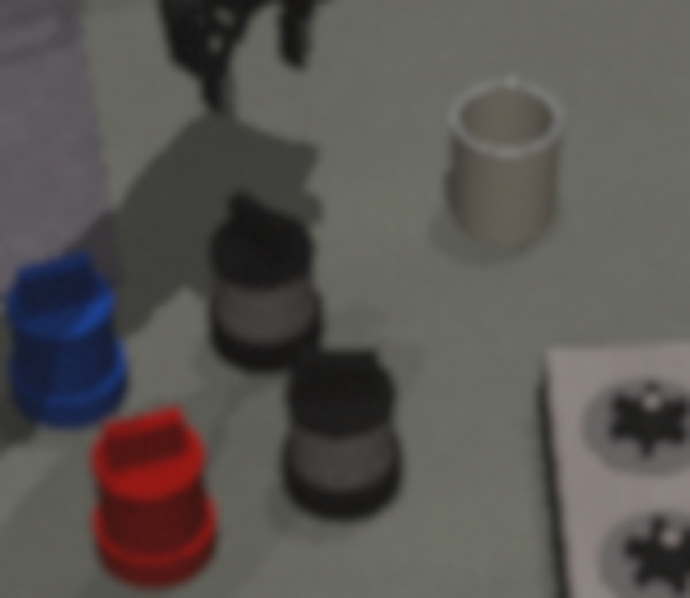

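Run:
```python
from h import *
c=camera("side"); g=c["color"].max(2)
for n,p in[("A",(.434,.337)),("B",(.4718,.1912))]:
    for z in(0.012,.05,.12): print(n,z,proj(c,[*p,z]).round(1))
im=c["color"].astype(int)
# extents of dark collar rows
for v,u0 in[(184,288),(185,288),(186,288),(216,304),(217,304),(218,304)]:
    r=g[v,u0-22:u0+23]; x=np.nonzero(r<50)[0]+u0-22; print(v,x.min(),x.max(),(x.min()+x.max())/2)
t=camera("top")
for n,p in[("A",(.434,.337)),("B",(.4718,.1912))]:
    print(n,"collar in top",proj(t,[*p,.014]).round(1),"lid",proj(t,[*p,.088]).round(1))
gt=t["color"].max(2)
u,v=253,243; m=(gt[v-22:v+22,u-22:u+22]<70).astype(np.uint8); cs=max(cv2.findContours(m,0,1)[0],key=cv2.contourArea); print("B enclosing",cv2.boundingRect(cs), "->", u-22,v-22)
```

```text
A 0.012 [286.5 180.1]
A 0.05 [286.  171.8]
A 0.12 [285.1 155.7]
B 0.012 [302.8 211.3]
B 0.05 [302.6 203.1]
B 0.12 [302.2 187.1]
184 276 299 287.5
185 277 299 288.0
186 277 300 288.5
216 292 315 303.5
217 293 315 304.0
218 293 314 303.5
A collar in top [209.1 255.8] lid [203.4 254.6]
B collar in top [254.4 244.4] lid [251.1 242.5]
B enclosing (8, 10, 28, 27) -> 231 221
```

Call:
apply_moves(
  rows=[
    {"x": 1,"y": 1,"z": 34,"ax": 0,"ay": 0,"az": 0,"gripper": 0.3},
    {"x": 0,"y": 0,"z": 34,"ax": 0,"ay": 0,"az": 0.5,"gripper": 0.3},
    {"x": 0,"y": 0,"z": 34,"ax": 0,"ay": 0,"az": 0,"gripper": 0.3},
    {"x": 0,"y": 0,"z": 33,"ax": 0,"ay": 0,"az": 0,"gripper": 0.3},
    {"x": 0,"y": 0,"z": 0,"ax": 0,"ay": 0,"az": 0,"gripper": 0.3},
  ],
)

```text
clock: 3.75
position: [0.4342, 0.334, 0.0974]
ee_rot: [0.445, 0.896, -0.004, -0.002]
ft_force: [-0.7, -0.8, 0.6]
grip_width: 0.699
grasp_force: 0.0
```

Call:
apply_moves(
  newtons=60,
  rows=[
    {"x": 0,"y": 0,"z": 0,"ax": 0,"ay": 0,"az": 0,"gripper": 0.6},
    {"x": 0,"y": 0,"z": 0,"ax": 0,"ay": 0,"az": 0,"gripper": 0.8},
    {"x": 0,"y": 0,"z": 0,"ax": 0,"ay": 0,"az": 0,"gripper": 1},
    {"x": 0,"y": 0,"z": 0,"ax": 0,"ay": 0,"az": 0,"gripper": 1},
    {"x": 0,"y": 0,"z": 0,"ax": 0,"ay": 0,"az": 0,"gripper": 1},
  ],
)

```text
clock: 4.17
position: [0.4375, 0.3375, 0.1052]
ee_rot: [0.444, 0.896, 0.001, 0.001]
ft_force: [-2.3, -0.2, 7.9]
grip_width: 0.15
grasp_force: 58.7
```

Run:
```python
from h import *
st()
```

```text
t4.17 pos [0.4375 0.3375 0.1052] yaxis deg 37.3 tilt [ 0.003  0.001 -1.   ] F [-2.3 -0.2  7.9] T [-0.18  0.35 -0.13] w 0.150 g 58.7 q [-0.03  0.42 -0.85  1.78  0.35  1.1  -0.35]
```

Call:
apply_moves(
  rows=[
    {"x": 0,"y": 0,"z": -20,"ax": 0,"ay": 0,"az": 0,"gripper": 1},
    {"x": 0,"y": 0,"z": -34,"ax": 0,"ay": 0,"az": 0,"gripper": 1},
    {"x": 0,"y": 0,"z": -34,"ax": 0,"ay": 0,"az": 0,"gripper": 1},
    {"x": 0,"y": 0,"z": -34,"ax": 0,"ay": 0,"az": 0,"gripper": 1},
    {"x": 0,"y": 0,"z": 0,"ax": 0,"ay": 0,"az": 0,"gripper": 1},
  ],
)

```text
clock: 4.58
position: [0.4383, 0.339, 0.2324]
ee_rot: [0.444, 0.896, 0.004, 0.003]
ft_force: [0.6, 1.4, -2.5]
grip_width: 0.151
grasp_force: 59.5
```

Run:
```python
from h import *
go(.6774,.1593,.225,136.8)
```

```text
t4.58 pos [0.4383 0.339  0.2324] yaxis deg 37.3 tilt [ 0.008  0.005 -1.   ] F [ 0.6  1.4 -2.5] T [ 0.16 -0.05 -0.02] w 0.151 g 59.5 q [ 0.03  0.29 -0.91  1.64  0.24  1.32 -0.27]
shift tool mm [-287.8   81.2    8.5] az -9.5 level [0.55 0.06 0.  ] rows>= 7.2
```

Call:
apply_moves(
  rows=[
    {"x": -30,"y": 8.5,"z": 0,"ax": 0,"ay": 0,"az": 0,"gripper": 1},
    {"x": -34,"y": 9.5,"z": 0,"ax": 0,"ay": 0,"az": 0,"gripper": 1},
    {"x": -34,"y": 9.5,"z": 0,"ax": 0,"ay": 0,"az": 0,"gripper": 1},
    {"x": -34,"y": 9.5,"z": 0,"ax": 0,"ay": 0,"az": 0,"gripper": 1},
    {"x": -34,"y": 9.5,"z": 0,"ax": 0,"ay": 0,"az": 0,"gripper": 1},
  ],
)

```text
clock: 5.0
position: [0.5754, 0.2313, 0.2253]
ee_rot: [0.444, 0.896, -0.0, 0.0]
ft_force: [1.4, 0.5, -3.7]
grip_width: 0.151
grasp_force: 59.5
```

Call:
apply_moves(
  rows=[
    {"x": -34,"y": 9.5,"z": 0,"ax": 0,"ay": 0,"az": 0,"gripper": 1},
    {"x": -34,"y": 9.5,"z": 0,"ax": 0,"ay": 0,"az": 0,"gripper": 1},
    {"x": -34,"y": 9.5,"z": 0,"ax": 0,"ay": 0,"az": 0,"gripper": 1},
    {"x": -20,"y": 6,"z": 0,"ax": 0,"ay": 0,"az": -4.5,"gripper": 1},
    {"x": 0,"y": 0,"z": 0,"ax": 0,"ay": 0,"az": -5,"gripper": 1},
  ],
)

```text
clock: 5.42
position: [0.6792, 0.1506, 0.2238]
ee_rot: [0.37, 0.929, -0.001, 0.001]
ft_force: [0.4, -0.5, -3.9]
grip_width: 0.149
grasp_force: 59.5
```

Call:
apply_moves(
  rows=[
    {"x": 0,"y": 0,"z": 0,"ax": 0,"ay": 0,"az": 0,"gripper": 1},
    {"x": 0,"y": 0,"z": 0,"ax": 0,"ay": 0,"az": 0,"gripper": 1},
  ],
)

```text
clock: 5.58
position: [0.6752, 0.1573, 0.2249]
ee_rot: [0.369, 0.929, 0.0, -0.001]
ft_force: [-0.6, 1.5, -3.8]
grip_width: 0.153
grasp_force: 59.6
```

Run:
```python
from h import *
go(.6774,.1593,.195,136.8)
c=camera("side"); im=c["color"][:,:,::-1]
o=get_obs()["position"]; print("collar px if centred",proj(c,[o[0],o[1],o[2]-.105+.012]),"wing",proj(c,[o[0],o[1],o[2]+.015]))
cv2.imwrite("pics/c4.png",cv2.resize(im[110:270,300:460],None,fx=3.7,fy=3.7,interpolation=cv2.INTER_CUBIC))
```

```text
t5.58 pos [0.6752 0.1573 0.2249] yaxis deg 46.7 tilt [-0.001  0.001 -1.   ] F [-0.6  1.5 -3.8] T [0.04 0.04 0.05] w 0.153 g 59.6 q [ 0.19  0.6  -0.76  1.24  0.41  1.45  0.28]
shift tool mm [-0.3  3.  29.9] az -0.1 level [-0.   -0.06  0.  ] rows>= 0.7
collar px if centred [370.94210531 185.94871701] wing [373.8016871  158.99408207]
```

View pics/c4.png

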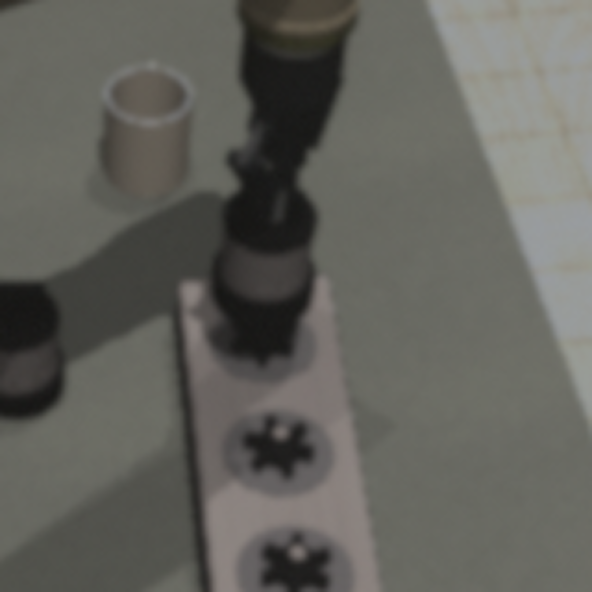

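The cup is held upright over drive 1 and its collar is centred as predicted (370.8 against 370.9 px). I'll lower it gently.

Call:
apply_moves(
  rows=[
    {"x": 0,"y": 3,"z": 10,"ax": 0,"ay": 0,"az": 0,"gripper": 1},
    {"x": 0,"y": 0,"z": 12,"ax": 0,"ay": 0,"az": 0,"gripper": 1},
    {"x": 0,"y": 0,"z": 12,"ax": 0,"ay": 0,"az": 0,"gripper": 1},
    {"x": 0,"y": 0,"z": 6,"ax": 0,"ay": 0,"az": 0,"gripper": 1},
    {"x": 0,"y": 0,"z": 0,"ax": 0,"ay": 0,"az": 0,"gripper": 1},
  ],
)

```text
clock: 6.05
position: [0.6766, 0.1584, 0.1823]
ee_rot: [0.368, 0.93, -0.001, -0.001]
ft_force: [-0.4, -0.7, -4.0]
grip_width: 0.152
grasp_force: 59.4
```

Call:
apply_moves(
  rows=[
    {"x": 0,"y": 0,"z": 3,"ax": 0,"ay": 0,"az": 0,"gripper": 1},
    {"x": 0,"y": 0,"z": 3,"ax": 0,"ay": 0,"az": 0,"gripper": 1},
    {"x": 0,"y": 0,"z": 2,"ax": 0,"ay": 0,"az": 0,"gripper": 1},
    {"x": 0,"y": 0,"z": 0,"ax": 0,"ay": 0,"az": 0,"gripper": 1},
  ],
)

```text
clock: 6.38
position: [0.6776, 0.1589, 0.1769]
ee_rot: [0.368, 0.93, -0.0, -0.0]
ft_force: [-0.2, 0.4, -4.4]
grip_width: 0.151
grasp_force: 59.6
```

Run:
```python
from h import *
go(.6774,.1593,.165,136.8)
```

```text
t6.38 pos [0.6776 0.1589 0.1769] yaxis deg 46.8 tilt [-0. -0. -1.] F [-0.2  0.4 -4.4] T [-0.06 -0.01 -0.01] w 0.151 g 59.6 q [ 0.19  0.64 -0.75  1.3   0.43  1.37  0.27]
shift tool mm [ 0.5  0.2 11.9] az 0.0 level [-0.01 -0.    0.  ] rows>= 0.3
```

Call:
apply_moves(
  rows=[
    {"x": 0,"y": 0,"z": 2,"ax": 0,"ay": 0,"az": 0,"gripper": 1},
    {"x": 0,"y": 0,"z": 1,"ax": 0,"ay": 0,"az": 0,"gripper": 1},
    {"x": 0,"y": 0,"z": 1,"ax": 0,"ay": 0,"az": 0,"gripper": 1},
    {"x": 0,"y": 0,"z": 0,"ax": 0,"ay": 0,"az": 0,"gripper": 1},
  ],
)

```text
clock: 6.72
position: [0.6779, 0.1588, 0.1731]
ee_rot: [0.368, 0.93, 0.0, 0.0]
ft_force: [0.3, 0.2, -4.4]
grip_width: 0.15
grasp_force: 59.6
```

Call:
apply_moves(
  rows=[
    {"x": 0,"y": 0,"z": 2,"ax": 0,"ay": 0,"az": 0,"gripper": 1},
    {"x": 0,"y": 0,"z": 2,"ax": 0,"ay": 0,"az": 0,"gripper": 1},
    {"x": 0,"y": 0,"z": 1,"ax": 0,"ay": 0,"az": 0,"gripper": 1},
    {"x": 0,"y": 0,"z": 0,"ax": 0,"ay": 0,"az": 0,"gripper": 1},
  ],
)

```text
clock: 7.05
position: [0.6778, 0.1588, 0.1679]
ee_rot: [0.368, 0.93, -0.0, 0.0]
ft_force: [2.2, 0.3, -4.7]
grip_width: 0.151
grasp_force: 59.6
```

Call:
apply_moves(
  rows=[
    {"x": 0,"y": 0,"z": 1,"ax": 0,"ay": 0,"az": 0,"gripper": 1},
    {"x": 0,"y": 0,"z": 1,"ax": 0,"ay": 0,"az": 0,"gripper": 1},
    {"x": 0,"y": 0,"z": 1,"ax": 0,"ay": 0,"az": 0,"gripper": 1},
    {"x": 0,"y": 0,"z": 0,"ax": 0,"ay": 0,"az": 0,"gripper": 1},
  ],
)

```text
clock: 7.38
position: [0.6779, 0.1588, 0.1655]
ee_rot: [0.368, 0.93, 0.0, 0.0]
ft_force: [1.1, -1.0, -1.9]
grip_width: 0.154
grasp_force: 60.0
```

Call:
apply_moves(
  rows=[
    {"x": 0,"y": 0,"z": 0.5,"ax": 0,"ay": 0,"az": 0,"gripper": 1},
    {"x": 0,"y": 0,"z": 0,"ax": 0,"ay": 0,"az": 0,"gripper": 0.7},
    {"x": 0,"y": 0,"z": 0,"ax": 0,"ay": 0,"az": 0,"gripper": 0.4},
    {"x": 0,"y": 0,"z": 0,"ax": 0,"ay": 0,"az": 0,"gripper": 0.4},
    {"x": 0,"y": 0,"z": 0,"ax": 0,"ay": 0,"az": 0,"gripper": 0.4},
  ],
)

```text
clock: 7.8
position: [0.6775, 0.1592, 0.1646]
ee_rot: [0.368, 0.93, 0.0, -0.0]
ft_force: [-0.3, 0.8, 0.6]
grip_width: 0.597
grasp_force: 0.0
```

Call:
apply_moves(
  rows=[
    {"x": 0,"y": 0,"z": -15,"ax": 0,"ay": 0,"az": 0,"gripper": 0.4},
    {"x": 0,"y": 0,"z": -25,"ax": 0,"ay": 0,"az": 0,"gripper": 0.4},
    {"x": 0,"y": 0,"z": -25,"ax": 0,"ay": 0,"az": 0,"gripper": 0.4},
    {"x": 0,"y": 0,"z": -15,"ax": 0,"ay": 0,"az": 0,"gripper": 0.4},
    {"x": 0,"y": 0,"z": 0,"ax": 0,"ay": 0,"az": 0,"gripper": 0.4},
  ],
)

```text
clock: 8.22
position: [0.6787, 0.1599, 0.2489]
ee_rot: [0.368, 0.93, 0.002, 0.002]
ft_force: [-0.1, 0.9, 1.0]
grip_width: 0.602
grasp_force: 0.0
```

Run:
```python
from h import *
go(.474,.191,.23,168.6)
c=camera("side"); im=c["color"][:,:,::-1]; g=im.max(2)
for z in(.075,.18): print("home",proj(c,[.6774,.1593,z]).round(1),"high",proj(c,[.6774,.1593,z+.011]).round(1))
cv2.imwrite("pics/c5.png",cv2.resize(im[120:240,270:430],None,fx=5,fy=5,interpolation=cv2.INTER_CUBIC))
for v,u0 in[(216,304),(217,304),(218,304)]:
    r=g[v,u0-22:u0+23]; x=np.nonzero(r<50)[0]+u0-22; print(v,x.min(),x.max())
```

```text
t8.22 pos [0.6787 0.1599 0.2489] yaxis deg 46.8 tilt [ 0.005  0.002 -1.   ] F [-0.1  0.9  1. ] T [ 0.03 -0.04 -0.02] w 0.602 g 0.0 q [ 0.18  0.6  -0.77  1.2   0.4   1.49  0.29]
shift tool mm [ 170.6 -117.5   17.9] az -31.8 level [0.28 0.14 0.  ] rows>= 5.0
home [370.2 198.7] high [370.5 196.2]
home [372.9 173.9] high [373.2 171.2]
216 290 315
217 291 315
218 291 314
```

View pics/c5.png

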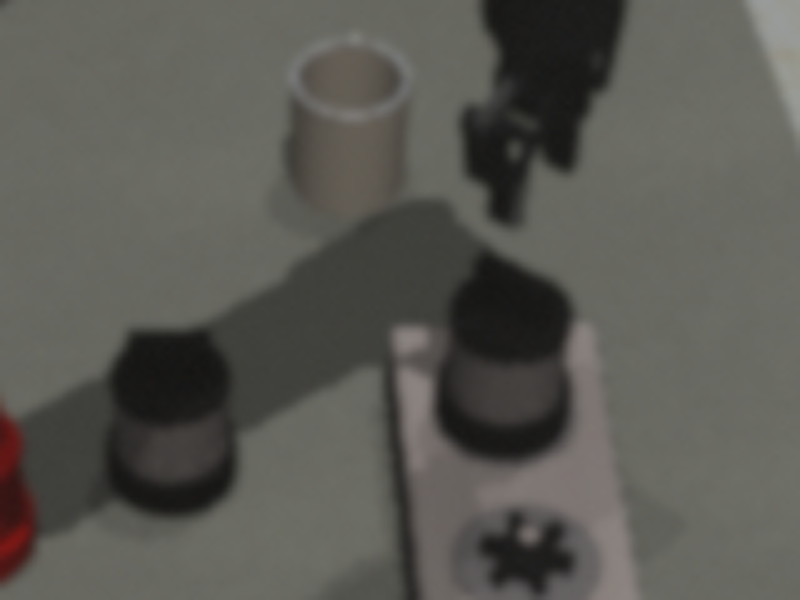

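Cup A stands home on drive 1: its wing is at crop (517,290) and its collar is down on the unit. Cup B hasn't moved (collar at about (304,217)). Next I fetch cup B.

Call:
apply_moves(
  rows=[
    {"x": 28.5,"y": -19.5,"z": 0,"ax": 0,"ay": 0,"az": 0,"gripper": 0.3},
    {"x": 28.5,"y": -19.5,"z": 0,"ax": 0,"ay": 0,"az": 0,"gripper": 0.3},
    {"x": 28.5,"y": -19.5,"z": 3,"ax": 0,"ay": 0,"az": 0,"gripper": 0.3},
    {"x": 28.5,"y": -19.5,"z": 5,"ax": 0,"ay": 0,"az": 0,"gripper": 0.3},
    {"x": 28.5,"y": -19.5,"z": 5,"ax": 0,"ay": 0,"az": 0,"gripper": 0.3},
  ],
)

```text
clock: 8.68
position: [0.5049, 0.1851, 0.2299]
ee_rot: [0.368, 0.93, -0.001, -0.001]
ft_force: [0.1, 0.4, 1.5]
grip_width: 0.696
grasp_force: 0.0
```

Call:
apply_moves(
  rows=[
    {"x": 28.5,"y": -19.5,"z": 5,"ax": 0,"ay": 0,"az": 0,"gripper": 0.3},
    {"x": 0,"y": 0,"z": 0,"ax": 0,"ay": 0,"az": -6.5,"gripper": 0.3},
    {"x": 0,"y": 0,"z": 0,"ax": 0,"ay": 0,"az": -6.5,"gripper": 0.3},
    {"x": 0,"y": 0,"z": 0,"ax": 0,"ay": 0,"az": -6.5,"gripper": 0.3},
    {"x": 0,"y": 0,"z": 0,"ax": 0,"ay": 0,"az": -6.5,"gripper": 0.3},
  ],
)

```text
clock: 9.1
position: [0.4723, 0.1902, 0.2257]
ee_rot: [0.147, 0.989, -0.001, -0.0]
ft_force: [1.2, -0.1, -0.5]
grip_width: 0.703
grasp_force: 0.0
```

Call:
apply_moves(
  rows=[
    {"x": 0,"y": 0,"z": 0,"ax": 0,"ay": 0,"az": -6,"gripper": 0.3},
    {"x": 0,"y": 0,"z": 0,"ax": 0,"ay": 0,"az": 0,"gripper": 0.3},
    {"x": 0,"y": 0,"z": 0,"ax": 0,"ay": 0,"az": 0,"gripper": 0.3},
  ],
)

```text
clock: 9.35
position: [0.4726, 0.1903, 0.2259]
ee_rot: [0.099, 0.995, -0.0, -0.001]
ft_force: [1.1, -0.3, 0.3]
grip_width: 0.701
grasp_force: 0.0
```

Run:
```python
from h import *
go(.474,.191,.104,168.6)
```

```text
t9.35 pos [0.4726 0.1903 0.2259] yaxis deg 78.6 tilt [-0.001 -0.    -1.   ] F [ 1.1 -0.3  0.3] T [0.01 0.03 0.01] w 0.701 g 0.0 q [ 0.42  0.2  -0.98  1.74  0.17  1.29  0.77]
shift tool mm [ -1.4   1.  121.9] az 0.0 level [-0.03 -0.06  0.  ] rows>= 2.9
```

Call:
apply_moves(
  rows=[
    {"x": -1,"y": 1,"z": 30,"ax": 0,"ay": 0,"az": 0,"gripper": 0.3},
    {"x": 0,"y": 0,"z": 34,"ax": 0,"ay": 0,"az": 0,"gripper": 0.3},
    {"x": 0,"y": 0,"z": 34,"ax": 0,"ay": 0,"az": 0,"gripper": 0.3},
    {"x": 0,"y": 0,"z": 24,"ax": 0,"ay": 0,"az": 0,"gripper": 0.3},
    {"x": 0,"y": 0,"z": 0,"ax": 0,"ay": 0,"az": 0,"gripper": 0.3},
  ],
)

```text
clock: 9.77
position: [0.4712, 0.19, 0.0999]
ee_rot: [0.099, 0.995, -0.001, -0.004]
ft_force: [-0.1, 0.0, 0.1]
grip_width: 0.7
grasp_force: 0.0
```

Call:
apply_moves(
  rows=[
    {"x": 0,"y": 0,"z": 0,"ax": 0,"ay": 0,"az": 0,"gripper": 0.6},
    {"x": 0,"y": 0,"z": 0,"ax": 0,"ay": 0,"az": 0,"gripper": 0.8},
    {"x": 0,"y": 0,"z": 0,"ax": 0,"ay": 0,"az": 0,"gripper": 1},
    {"x": 0,"y": 0,"z": 0,"ax": 0,"ay": 0,"az": 0,"gripper": 1},
    {"x": 0,"y": 0,"z": 0,"ax": 0,"ay": 0,"az": 0,"gripper": 1},
  ],
)

```text
clock: 10.18
position: [0.4753, 0.1918, 0.1062]
ee_rot: [0.098, 0.995, 0.0, 0.002]
ft_force: [1.3, 0.8, 6.3]
grip_width: 0.145
grasp_force: 64.0
```

Call:
apply_moves(
  rows=[
    {"x": 0,"y": 0,"z": -20,"ax": 0,"ay": 0,"az": 0,"gripper": 1},
    {"x": 0,"y": 0,"z": -34,"ax": 0,"ay": 0,"az": 0,"gripper": 1},
    {"x": 0,"y": 0,"z": -34,"ax": 0,"ay": 0,"az": 0,"gripper": 1},
    {"x": 0,"y": 0,"z": -34,"ax": 0,"ay": 0,"az": 0,"gripper": 1},
    {"x": 0,"y": 0,"z": 0,"ax": 0,"ay": 0,"az": 0,"gripper": 1},
  ],
)

```text
clock: 10.6
position: [0.4762, 0.1929, 0.2329]
ee_rot: [0.097, 0.995, 0.001, 0.004]
ft_force: [1.1, 0.8, -3.6]
grip_width: 0.151
grasp_force: 62.5
```

Run:
```python
from h import *
go(.6669,.0398,.225,155.9)
```

```text
t10.60 pos [0.4762 0.1929 0.2329] yaxis deg 78.8 tilt [ 0.008  0.002 -1.   ] F [ 1.1  0.8 -3.6] T [ 0.11 -0.1  -0.04] w 0.151 g 62.5 q [ 0.42  0.2  -0.99  1.73  0.17  1.3   0.77]
shift tool mm [-216.8 -113.3    9.2] az 12.9 level [0.19 0.44 0.  ] rows>= 5.9
```

Call:
apply_moves(
  rows=[
    {"x": -18,"y": -34,"z": 0,"ax": 0,"ay": 0,"az": 0,"gripper": 1},
    {"x": -18,"y": -37,"z": 0,"ax": 0,"ay": 0,"az": 0,"gripper": 1},
    {"x": -18,"y": -37,"z": 0,"ax": 0,"ay": 0,"az": 0,"gripper": 1},
    {"x": -36,"y": -4,"z": 0,"ax": 0,"ay": 0,"az": 0,"gripper": 1},
    {"x": -36,"y": 0,"z": 0,"ax": 0,"ay": 0,"az": 0,"gripper": 1},
  ],
)

```text
clock: 11.02
position: [0.5764, 0.0519, 0.2259]
ee_rot: [0.101, 0.995, -0.002, -0.0]
ft_force: [0.7, 0.5, -2.4]
grip_width: 0.148
grasp_force: 62.4
```

Call:
apply_moves(
  rows=[
    {"x": -36,"y": 0,"z": 0,"ax": 0,"ay": 0,"az": 0,"gripper": 1},
    {"x": -36,"y": 0,"z": 0,"ax": 0,"ay": 0,"az": 0,"gripper": 1},
    {"x": -18,"y": 0,"z": 0,"ax": 0,"ay": 0,"az": 6.5,"gripper": 1},
    {"x": 0,"y": 0,"z": 0,"ax": 0,"ay": 0,"az": 6.4,"gripper": 1},
    {"x": 0,"y": 0,"z": 0,"ax": 0,"ay": 0,"az": 0,"gripper": 1},
  ],
)

```text
clock: 11.43
position: [0.6644, 0.0394, 0.2247]
ee_rot: [0.212, 0.977, -0.0, -0.001]
ft_force: [-1.4, 0.9, -4.3]
grip_width: 0.147
grasp_force: 62.3
```

Call:
apply_moves(
  rows=[
    {"x": 0,"y": 0,"z": 0,"ax": 0,"ay": 0,"az": 0,"gripper": 1},
    {"x": 0,"y": 0,"z": 0,"ax": 0,"ay": 0,"az": 0,"gripper": 1},
  ],
)

```text
clock: 11.6
position: [0.6636, 0.0399, 0.2264]
ee_rot: [0.207, 0.978, -0.0, -0.0]
ft_force: [0.0, -0.1, -4.2]
grip_width: 0.152
grasp_force: 62.3
```

Run:
```python
from h import *
go(.6669,.0398,.185,155.9)
c=camera("side"); g=c["color"].max(2)
o=get_obs()["position"]; q=proj(c,[o[0],o[1],o[2]-.105+.012]); print("collar px if centred",q)
for dv in(4,5,6):
    v=int(q[1])+dv; u0=int(q[0]); r=g[v,u0-25:u0+26]; x=np.nonzero(r<50)[0]+u0-25; print(v,x.min(),x.max(),(x.min()+x.max())/2)
```

```text
t11.60 pos [0.6636 0.0399 0.2264] yaxis deg 66.2 tilt [-0.001 -0.    -1.   ] F [ 0.  -0.1 -4.2] T [ 0.03 -0.05  0.05] w 0.152 g 62.3 q [ 0.39  0.54 -0.77  1.33  0.37  1.41  0.8 ]
shift tool mm [-3.1  1.2 41.4] az 0.3 level [-0.04 -0.02  0.  ] rows>= 1.0
collar px if centred [374.94337695 215.09991916]
219 349 388 368.5
220 350 388 369.0
221 350 388 369.0
```

Call:
apply_moves(
  rows=[
    {"x": -3,"y": 1,"z": 10,"ax": 0,"ay": 0,"az": 0.3,"gripper": 1},
    {"x": 0,"y": 0,"z": 12,"ax": 0,"ay": 0,"az": 0,"gripper": 1},
    {"x": 0,"y": 0,"z": 12,"ax": 0,"ay": 0,"az": 0,"gripper": 1},
    {"x": 0,"y": 0,"z": 9,"ax": 0,"ay": 0,"az": 0,"gripper": 1},
    {"x": 0,"y": 0,"z": 0,"ax": 0,"ay": 0,"az": 0,"gripper": 1},
  ],
)

```text
clock: 12.07
position: [0.666, 0.0389, 0.1802]
ee_rot: [0.211, 0.977, -0.001, -0.002]
ft_force: [0.1, -0.2, -4.8]
grip_width: 0.152
grasp_force: 62.2
```

Call:
apply_moves(
  rows=[
    {"x": 0,"y": 0,"z": 3,"ax": 0,"ay": 0,"az": 0,"gripper": 1},
    {"x": 0,"y": 0,"z": 2,"ax": 0,"ay": 0,"az": 0,"gripper": 1},
    {"x": 0,"y": 0,"z": 1,"ax": 0,"ay": 0,"az": 0,"gripper": 1},
    {"x": 0,"y": 0,"z": 0,"ax": 0,"ay": 0,"az": 0,"gripper": 1},
  ],
)

```text
clock: 12.4
position: [0.6675, 0.0394, 0.1778]
ee_rot: [0.211, 0.977, 0.0, 0.0]
ft_force: [-0.9, -0.8, -3.8]
grip_width: 0.152
grasp_force: 62.4
```

Call:
apply_moves(
  rows=[
    {"x": 0,"y": 0,"z": 2,"ax": 0,"ay": 0,"az": 0,"gripper": 1},
    {"x": 0,"y": 0,"z": 1,"ax": 0,"ay": 0,"az": 0,"gripper": 1},
    {"x": 0,"y": 0,"z": 1,"ax": 0,"ay": 0,"az": 0,"gripper": 1},
    {"x": 0,"y": 0,"z": 0,"ax": 0,"ay": 0,"az": 0,"gripper": 1},
  ],
)

```text
clock: 12.73
position: [0.6674, 0.0393, 0.1735]
ee_rot: [0.211, 0.977, -0.0, -0.0]
ft_force: [0.7, -1.1, -4.1]
grip_width: 0.153
grasp_force: 62.4
```

Call:
apply_moves(
  rows=[
    {"x": 0,"y": 0,"z": 2,"ax": 0,"ay": 0,"az": 0,"gripper": 1},
    {"x": 0,"y": 0,"z": 2,"ax": 0,"ay": 0,"az": 0,"gripper": 1},
    {"x": 0,"y": 0,"z": 1,"ax": 0,"ay": 0,"az": 0,"gripper": 1},
    {"x": 0,"y": 0,"z": 0,"ax": 0,"ay": 0,"az": 0,"gripper": 1},
  ],
)

```text
clock: 13.07
position: [0.6672, 0.0393, 0.1682]
ee_rot: [0.211, 0.977, -0.0, -0.0]
ft_force: [-0.3, 0.1, -4.7]
grip_width: 0.157
grasp_force: 62.4
```

Call:
apply_moves(
  rows=[
    {"x": 0,"y": 0,"z": 1,"ax": 0,"ay": 0,"az": 0,"gripper": 1},
    {"x": 0,"y": 0,"z": 1,"ax": 0,"ay": 0,"az": 0,"gripper": 1},
    {"x": 0,"y": 0,"z": 0.5,"ax": 0,"ay": 0,"az": 0,"gripper": 1},
    {"x": 0,"y": 0,"z": 0,"ax": 0,"ay": 0,"az": 0,"gripper": 1},
  ],
)

```text
clock: 13.4
position: [0.6676, 0.0393, 0.1665]
ee_rot: [0.211, 0.977, 0.0, 0.0]
ft_force: [-1.1, -0.0, -2.2]
grip_width: 0.156
grasp_force: 62.8
```

Call:
apply_moves(
  rows=[
    {"x": 0,"y": 0,"z": 0,"ax": 0,"ay": 0,"az": 0,"gripper": 0.7},
    {"x": 0,"y": 0,"z": 0,"ax": 0,"ay": 0,"az": 0,"gripper": 0.4},
    {"x": 0,"y": 0,"z": 0,"ax": 0,"ay": 0,"az": 0,"gripper": 0.4},
    {"x": 0,"y": 0,"z": 0,"ax": 0,"ay": 0,"az": 0,"gripper": 0.4},
  ],
)

```text
clock: 13.73
position: [0.6676, 0.0394, 0.1665]
ee_rot: [0.211, 0.977, 0.0, 0.0]
ft_force: [0.4, -0.4, 0.1]
grip_width: 0.601
grasp_force: 0.0
```

Call:
apply_moves(
  rows=[
    {"x": 0,"y": 0,"z": -15,"ax": 0,"ay": 0,"az": 0,"gripper": 0.4},
    {"x": 0,"y": 0,"z": -25,"ax": 0,"ay": 0,"az": 0,"gripper": 0.4},
    {"x": 0,"y": 0,"z": -25,"ax": 0,"ay": 0,"az": 0,"gripper": 0.4},
    {"x": 0,"y": 0,"z": -20,"ax": 0,"ay": 0,"az": -6.5,"gripper": 0.7},
    {"x": 0,"y": 0,"z": 0,"ax": 0,"ay": 0,"az": -6.4,"gripper": 1},
  ],
)

```text
clock: 14.15
position: [0.6689, 0.04, 0.2564]
ee_rot: [0.098, 0.995, 0.001, 0.003]
ft_force: [0.5, 0.5, 0.1]
grip_width: 0.33
grasp_force: 0.0
```

Call:
apply_moves(
  rows=[
    {"x": 0,"y": 0,"z": 0,"ax": 0,"ay": 0,"az": -6.4,"gripper": 1},
    {"x": 0,"y": 0,"z": 0,"ax": 0,"ay": 0,"az": 0,"gripper": 1},
  ],
)

```text
clock: 14.32
position: [0.6676, 0.0393, 0.2516]
ee_rot: [0.042, 0.999, 0.0, 0.0]
ft_force: [0.1, -0.0, 0.1]
grip_width: 0.032
grasp_force: 0.0
```

Run:
```python
from h import *
go(.567,-.187,.25,175)
c=camera("side"); im=c["color"][:,:,::-1]
cv2.imwrite("pics/c6.png",cv2.resize(im[130:330,300:450],None,fx=3,fy=3,interpolation=cv2.INTER_CUBIC))
print(proj(c,[.6669,.0398,.18]),proj(c,[.6669,.0398,.191]))
```

```text
t14.32 pos [0.6676 0.0393 0.2516] yaxis deg 85.2 tilt [ 0.001 -0.    -1.   ] F [ 0.1 -0.   0.1] T [-0.01  0.   -0.03] w 0.032 g 0.0 q [ 0.42  0.55 -0.83  1.28  0.4   1.47  1.12]
shift tool mm [  81.3 -233.9    1.5] az 0.2 level [0.   0.04 0.  ] rows>= 5.9
[377.42609734 203.88165698] [377.75921959 201.16761845]
```

View pics/c6.png

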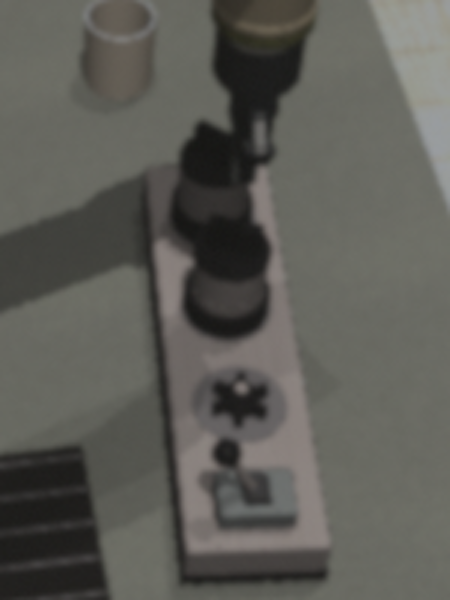

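Both cups are home on drives 1 and 2; cup B's wing top is at about (377,204) as predicted. The lever is at (376,280), leaning towards the robot. I'll move to its robot side.

Call:
apply_moves(
  rows=[
    {"x": 12,"y": -30,"z": 0,"ax": 0,"ay": 0,"az": 0,"gripper": 1},
    {"x": 12,"y": -36,"z": 0,"ax": 0,"ay": 0,"az": 0,"gripper": 1},
    {"x": 12,"y": -36,"z": 0,"ax": 0,"ay": 0,"az": 0,"gripper": 1},
    {"x": 12,"y": -36,"z": 0,"ax": 0,"ay": 0,"az": 0,"gripper": 1},
    {"x": 12,"y": -36,"z": 0,"ax": 0,"ay": 0,"az": 0,"gripper": 1},
  ],
)

```text
clock: 14.78
position: [0.5911, -0.1302, 0.251]
ee_rot: [0.047, 0.999, -0.0, -0.0]
ft_force: [0.7, 0.0, 0.8]
grip_width: -0.004
grasp_force: 0.0
```

Call:
apply_moves(
  rows=[
    {"x": 12,"y": -36,"z": 0,"ax": 0,"ay": 0,"az": 0,"gripper": 1},
    {"x": 9,"y": -24,"z": 0,"ax": 0,"ay": 0,"az": 0,"gripper": 1},
    {"x": 0,"y": 0,"z": 35,"ax": 0,"ay": 0,"az": 0,"gripper": 1},
    {"x": 0,"y": 0,"z": 35,"ax": 0,"ay": 0,"az": 0,"gripper": 1},
    {"x": 0,"y": 0,"z": 30,"ax": 0,"ay": 0,"az": 0,"gripper": 1},
  ],
)

```text
clock: 15.2
position: [0.5653, -0.1875, 0.1495]
ee_rot: [0.048, 0.999, -0.0, -0.0]
ft_force: [0.5, 0.3, -0.3]
grip_width: 0.001
grasp_force: 0.0
```

Call:
apply_moves(
  rows=[
    {"x": 0,"y": 0,"z": 5,"ax": 0,"ay": 0,"az": 0,"gripper": 1},
    {"x": 0,"y": 0,"z": 0,"ax": 0,"ay": 0,"az": 0,"gripper": 1},
    {"x": 0,"y": 0,"z": 0,"ax": 0,"ay": 0,"az": 0,"gripper": 1},
  ],
)

```text
clock: 15.45
position: [0.5667, -0.1864, 0.1476]
ee_rot: [0.045, 0.999, -0.0, 0.001]
ft_force: [-0.3, 0.7, 0.1]
grip_width: -0.0
grasp_force: 0.0
```

Run:
```python
from h import *
go(.6604,-.1955,.143,175)
```

```text
t15.45 pos [ 0.5667 -0.1864  0.1476] yaxis deg 84.8 tilt [ 0.001 -0.    -1.   ] F [-0.3  0.7  0.1] T [-0.02 -0.03 -0.03] w -0.000 g 0.0 q [ 0.86  0.45 -0.79  1.62  0.34  1.21  1.48]
shift tool mm [-94.1  -0.6   4.8] az -0.2 level [0.   0.07 0.  ] rows>= 2.3
```

Call:
apply_moves(
  rows=[
    {"x": -15,"y": 0,"z": 4,"ax": 0,"ay": 0,"az": 0,"gripper": 1},
    {"x": -16,"y": 0,"z": 0,"ax": 0,"ay": 0,"az": 0,"gripper": 1},
    {"x": -16,"y": 0,"z": 0,"ax": 0,"ay": 0,"az": 0,"gripper": 1},
    {"x": -16,"y": 0,"z": 0,"ax": 0,"ay": 0,"az": 0,"gripper": 1},
    {"x": -12,"y": 0,"z": 0,"ax": 0,"ay": 0,"az": 0,"gripper": 1},
  ],
)

```text
clock: 15.87
position: [0.6428, -0.1934, 0.145]
ee_rot: [0.045, 0.999, -0.0, 0.002]
ft_force: [0.1, -0.4, 0.0]
grip_width: 0.004
grasp_force: 0.6
```

Call:
apply_moves(
  rows=[
    {"x": -10,"y": 0,"z": 0,"ax": 0,"ay": 0,"az": 0,"gripper": 1},
    {"x": -8,"y": 0,"z": 0,"ax": 0,"ay": 0,"az": 0,"gripper": 1},
    {"x": 0,"y": 0,"z": 0,"ax": 0,"ay": 0,"az": 0,"gripper": 1},
  ],
)

```text
clock: 16.12
position: [0.6564, -0.1949, 0.1436]
ee_rot: [0.045, 0.999, -0.0, -0.004]
ft_force: [-20.9, 1.6, 8.5]
grip_width: -0.002
grasp_force: 10.2
```

Run:
```python
from h import *
go(.6604,-.1955,.143,175)
c=camera("side"); im=c["color"][:,:,::-1]
print("ball on",proj(c,[.6804,-.1973,.143]))
cv2.imwrite("pics/c7.png",cv2.resize(im[240:340,330:430],None,fx=5,fy=5,interpolation=cv2.INTER_CUBIC))
```

```text
t16.12 pos [ 0.6564 -0.1949  0.1436] yaxis deg 84.8 tilt [-0.008 -0.    -1.   ] F [-20.9   1.6   8.5] T [0.41 4.17 0.02] w -0.002 g 10.2 q [ 0.71  0.64 -0.73  1.36  0.43  1.3   1.44]
shift tool mm [-4.1 -0.3  0.6] az -0.2 level [-0.07 -0.43  0.  ] rows>= 0.1
ball on [399.50215785 279.96914773]
```

View pics/c7.png

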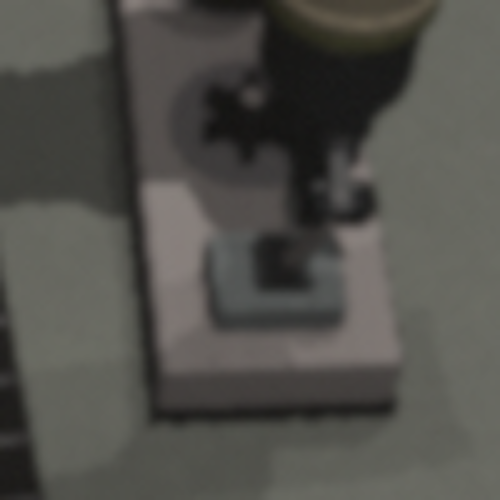

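The lever is fully on, with the ball at (400,280) as predicted and 20 N at the stop, at t≈16.0. I'll back off, go over the ball and wait until about t = 24.

Call:
apply_moves(
  rows=[
    {"x": 20,"y": 0,"z": 0,"ax": 0,"ay": 0,"az": 0,"gripper": 1},
    {"x": 0,"y": 0,"z": -30,"ax": 0,"ay": 0,"az": 0,"gripper": 1},
    {"x": 0,"y": 0,"z": -35,"ax": 0,"ay": 0,"az": 0,"gripper": 1},
    {"x": -32,"y": 0,"z": 0,"ax": 0,"ay": 0,"az": 0,"gripper": 1},
    {"x": -34,"y": 0,"z": 0,"ax": 0,"ay": 0,"az": 0,"gripper": 1},
  ],
)

```text
clock: 16.58
position: [0.7062, -0.2003, 0.2142]
ee_rot: [0.046, 0.999, -0.002, 0.004]
ft_force: [-0.4, -0.4, 0.2]
grip_width: 0.001
grasp_force: 0.0
```

Call:
apply_moves(
  rows=[
    {"x": -26,"y": 0,"z": 0,"ax": 0,"ay": 0,"az": 0,"gripper": 1},
    {"x": 0,"y": 0,"z": 0,"ax": 0,"ay": 0,"az": 0,"gripper": 1},
    {"x": 0,"y": 0,"z": 0,"ax": 0,"ay": 0,"az": 0,"gripper": 1},
  ],
)

```text
clock: 16.83
position: [0.7316, -0.2003, 0.2082]
ee_rot: [0.044, 0.999, 0.001, 0.001]
ft_force: [0.1, 1.1, -0.4]
grip_width: 0.0
grasp_force: 0.0
```

Run:
```python
from h import *
go(.7282,-.2014,.143,175)
```

```text
t16.83 pos [ 0.7316 -0.2003  0.2082] yaxis deg 84.9 tilt [ 0.002  0.001 -1.   ] F [ 0.1  1.1 -0.4] T [ 0.07 -0.01  0.02] w 0.000 g 0.0 q [ 0.58  0.75 -0.71  1.04  0.46  1.5   1.47]
shift tool mm [ 3.4 -1.5 65.2] az -0.1 level [0.07 0.09 0.  ] rows>= 1.6
```

Call:
apply_moves(
  rows=[
    {"x": 0,"y": 0,"z": 25,"ax": 0,"ay": 0,"az": 0,"gripper": 1},
    {"x": 0,"y": 0,"z": 25,"ax": 0,"ay": 0,"az": 0,"gripper": 1},
    {"x": 0,"y": 0,"z": 14,"ax": 0,"ay": 0,"az": 0,"gripper": 1},
    {"x": 0,"y": 0,"z": 0,"ax": 0,"ay": 0,"az": 0,"gripper": 1},
    {"x": 0,"y": 0,"z": 0,"ax": 0,"ay": 0,"az": 0,"gripper": 1},
  ],
)

```text
clock: 17.25
position: [0.73, -0.2015, 0.1441]
ee_rot: [0.045, 0.999, -0.0, -0.0]
ft_force: [0.1, -0.4, 0.4]
grip_width: -0.004
grasp_force: 0.0
```

Call:
apply_moves(
  rows=[
    {"x": 0,"y": 0,"z": 0,"ax": 0,"ay": 0,"az": 0,"gripper": 1},
    {"x": 0,"y": 0,"z": 0,"ax": 0,"ay": 0,"az": 0,"gripper": 1},
    {"x": 0,"y": 0,"z": 0,"ax": 0,"ay": 0,"az": 0,"gripper": 1},
    {"x": 0,"y": 0,"z": 0,"ax": 0,"ay": 0,"az": 0,"gripper": 1},
    {"x": 0,"y": 0,"z": 0,"ax": 0,"ay": 0,"az": 0,"gripper": 1},
  ],
)

```text
clock: 17.67
position: [0.7306, -0.2012, 0.1438]
ee_rot: [0.044, 0.999, -0.0, 0.0]
ft_force: [-0.2, 0.1, 0.6]
grip_width: 0.001
grasp_force: 0.0
```

Call:
apply_moves(
  rows=[
    {"x": 0,"y": 0,"z": 0,"ax": 0,"ay": 0,"az": 0,"gripper": 1},
    {"x": 0,"y": 0,"z": 0,"ax": 0,"ay": 0,"az": 0,"gripper": 1},
    {"x": 0,"y": 0,"z": 0,"ax": 0,"ay": 0,"az": 0,"gripper": 1},
    {"x": 0,"y": 0,"z": 0,"ax": 0,"ay": 0,"az": 0,"gripper": 1},
    {"x": 0,"y": 0,"z": 0,"ax": 0,"ay": 0,"az": 0,"gripper": 1},
  ],
)

```text
clock: 18.08
position: [0.7303, -0.2012, 0.1432]
ee_rot: [0.044, 0.999, -0.0, -0.0]
ft_force: [-0.2, 0.4, 0.4]
grip_width: 0.003
grasp_force: 0.0
```

Call:
apply_moves(
  rows=[
    {"x": 0,"y": 0,"z": 0,"ax": 0,"ay": 0,"az": 0,"gripper": 1},
    {"x": 0,"y": 0,"z": 0,"ax": 0,"ay": 0,"az": 0,"gripper": 1},
    {"x": 0,"y": 0,"z": 0,"ax": 0,"ay": 0,"az": 0,"gripper": 1},
    {"x": 0,"y": 0,"z": 0,"ax": 0,"ay": 0,"az": 0,"gripper": 1},
    {"x": 0,"y": 0,"z": 0,"ax": 0,"ay": 0,"az": 0,"gripper": 1},
  ],
)

```text
clock: 18.5
position: [0.7304, -0.2012, 0.1432]
ee_rot: [0.044, 0.999, -0.0, 0.0]
ft_force: [-0.7, 0.6, -0.5]
grip_width: -0.002
grasp_force: 0.0
```

Call:
apply_moves(
  rows=[
    {"x": 0,"y": 0,"z": 0,"ax": 0,"ay": 0,"az": 0,"gripper": 1},
    {"x": 0,"y": 0,"z": 0,"ax": 0,"ay": 0,"az": 0,"gripper": 1},
    {"x": 0,"y": 0,"z": 0,"ax": 0,"ay": 0,"az": 0,"gripper": 1},
    {"x": 0,"y": 0,"z": 0,"ax": 0,"ay": 0,"az": 0,"gripper": 1},
    {"x": 0,"y": 0,"z": 0,"ax": 0,"ay": 0,"az": 0,"gripper": 1},
  ],
)

```text
clock: 18.92
position: [0.7303, -0.2012, 0.1432]
ee_rot: [0.044, 0.999, -0.0, 0.0]
ft_force: [-0.9, -0.5, 0.3]
grip_width: 0.0
grasp_force: 0.0
```

Call:
apply_moves(
  rows=[
    {"x": 0,"y": 0,"z": 0,"ax": 0,"ay": 0,"az": 0,"gripper": 1},
    {"x": 0,"y": 0,"z": 0,"ax": 0,"ay": 0,"az": 0,"gripper": 1},
    {"x": 0,"y": 0,"z": 0,"ax": 0,"ay": 0,"az": 0,"gripper": 1},
    {"x": 0,"y": 0,"z": 0,"ax": 0,"ay": 0,"az": 0,"gripper": 1},
    {"x": 0,"y": 0,"z": 0,"ax": 0,"ay": 0,"az": 0,"gripper": 1},
  ],
)

```text
clock: 19.33
position: [0.7304, -0.2012, 0.1432]
ee_rot: [0.044, 0.999, -0.0, 0.0]
ft_force: [-1.0, 1.0, 0.2]
grip_width: 0.001
grasp_force: 0.0
```

Run:
```python
from h import *
n=0
while get_obs()["clock"]<23.65 and n<95: camera("top"); n+=1
print(n); go(.6326,-.193,.143,175)
```

```text
87
t23.68 pos [ 0.7303 -0.2012  0.1432] yaxis deg 84.9 tilt [ 0. -0. -1.] F [-0.4 -0.1  1. ] T [-0.03  0.    0.01] w 0.003 g 0.0 q [ 0.6   0.79 -0.7   1.12  0.48  1.39  1.45]
shift tool mm [98.1 -0.5  0.2] az -0.1 level [-0.  0. -0.] rows>= 2.4
```

Call:
apply_moves(
  rows=[
    {"x": 15,"y": 0,"z": 0,"ax": 0,"ay": 0,"az": 0,"gripper": 1},
    {"x": 16,"y": 0,"z": 0,"ax": 0,"ay": 0,"az": 0,"gripper": 1},
    {"x": 16,"y": 0,"z": 0,"ax": 0,"ay": 0,"az": 0,"gripper": 1},
    {"x": 16,"y": 0,"z": 0,"ax": 0,"ay": 0,"az": 0,"gripper": 1},
    {"x": 14,"y": 0,"z": 0,"ax": 0,"ay": 0,"az": 0,"gripper": 1},
  ],
)

```text
clock: 24.1
position: [0.6531, -0.1943, 0.1436]
ee_rot: [0.044, 0.999, -0.0, 0.001]
ft_force: [2.2, 0.1, -0.6]
grip_width: 0.003
grasp_force: 0.6
```

Call:
apply_moves(
  rows=[
    {"x": 11,"y": 0,"z": 0,"ax": 0,"ay": 0,"az": 0,"gripper": 1},
    {"x": 8,"y": 0,"z": 0,"ax": 0,"ay": 0,"az": 0,"gripper": 1},
    {"x": 0,"y": 0,"z": 0,"ax": 0,"ay": 0,"az": 0,"gripper": 1},
  ],
)

```text
clock: 24.35
position: [0.636, -0.193, 0.1442]
ee_rot: [0.044, 0.999, -0.0, 0.003]
ft_force: [7.1, -0.3, -1.6]
grip_width: -0.003
grasp_force: 3.4
```

Call:
apply_moves(
  rows=[
    {"x": -20,"y": 0,"z": 0,"ax": 0,"ay": 0,"az": 0,"gripper": 1},
    {"x": 0,"y": 0,"z": -30,"ax": 0,"ay": 0,"az": 0,"gripper": 0.6},
    {"x": 0,"y": 0,"z": -40,"ax": 0,"ay": 0,"az": 0,"gripper": 0.4},
    {"x": 0,"y": 0,"z": -38,"ax": 0,"ay": 0,"az": 0,"gripper": 0.4},
    {"x": 0,"y": 0,"z": 0,"ax": 0,"ay": 0,"az": 0,"gripper": 0.4},
  ],
)

```text
clock: 24.77
position: [0.6573, -0.1941, 0.2599]
ee_rot: [0.044, 0.999, -0.001, 0.005]
ft_force: [1.5, 0.0, 0.1]
grip_width: 0.565
grasp_force: 0.0
```

Run:
```python
from h import *
go(.6669,.0398,.25,155.9)
c=camera("side"); im=c["color"][:,:,::-1]
cv2.imwrite("pics/c8.png",cv2.resize(im[150:330,300:450],None,fx=3.3,fy=3.3,interpolation=cv2.INTER_CUBIC))
t=camera("top"); im=t["color"][:,:,::-1]
cv2.imwrite("pics/c9.png",cv2.resize(im[150:220,230:395],None,fx=4.8,fy=4.8,interpolation=cv2.INTER_CUBIC))
print(proj(c,[.6127,-.1914,.143]))
```

```text
t24.77 pos [ 0.6573 -0.1941  0.2599] yaxis deg 84.9 tilt [ 0.011 -0.002 -1.   ] F [1.5 0.  0.1] T [-0.02 -0.06  0.  ] w 0.565 g 0.0 q [ 0.72  0.56 -0.77  1.23  0.38  1.48  1.48]
shift tool mm [ 11.3 233.9   9.5] az 19.0 level [-0.06  0.61 -0.  ] rows>= 5.6
[373.22525378 280.86443747]
```

View pics/c8.png

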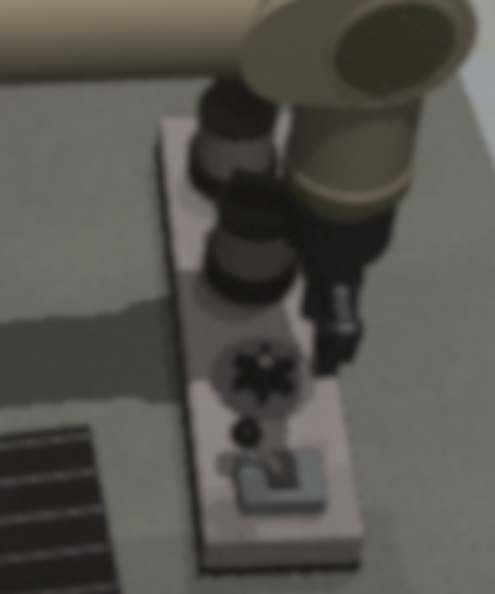

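View pics/c9.png

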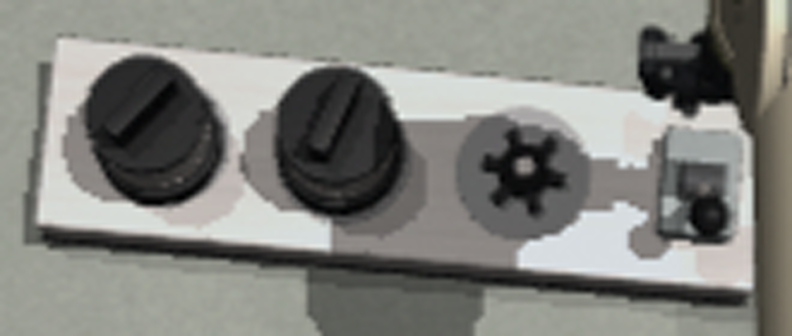

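The lever is fully off again (ball at (374,281), expected (373,281)) after about 8.2 s on, and both cups are still seated. I'll take cup B off first.

Call:
apply_moves(
  rows=[
    {"x": 2,"y": 32,"z": 0,"ax": 0,"ay": 0,"az": 0,"gripper": 0.4},
    {"x": 2,"y": 36,"z": 0,"ax": 0,"ay": 0,"az": 0,"gripper": 0.4},
    {"x": 2,"y": 36,"z": 0,"ax": 0,"ay": 0,"az": 0,"gripper": 0.4},
    {"x": 2,"y": 36,"z": 0,"ax": 0,"ay": 0,"az": 0,"gripper": 0.4},
    {"x": 2,"y": 36,"z": 0,"ax": 0,"ay": 0,"az": 0,"gripper": 0.4},
  ],
)

```text
clock: 25.28
position: [0.6596, -0.0169, 0.2498]
ee_rot: [0.045, 0.999, -0.0, -0.001]
ft_force: [0.8, 0.4, 0.3]
grip_width: 0.604
grasp_force: 0.0
```

Call:
apply_moves(
  rows=[
    {"x": 1,"y": 36,"z": 0,"ax": 0,"ay": 0,"az": 0,"gripper": 0.4},
    {"x": 0,"y": 21,"z": 0,"ax": 0,"ay": 0,"az": 6.3,"gripper": 0.4},
    {"x": 0,"y": 0,"z": 0,"ax": 0,"ay": 0,"az": 6.3,"gripper": 0.4},
    {"x": 0,"y": 0,"z": 0,"ax": 0,"ay": 0,"az": 6.3,"gripper": 0.4},
    {"x": 0,"y": 0,"z": 0,"ax": 0,"ay": 0,"az": 0,"gripper": 0.4},
  ],
)

```text
clock: 25.7
position: [0.6638, 0.039, 0.2498]
ee_rot: [0.21, 0.978, -0.0, -0.001]
ft_force: [0.4, -0.0, 0.2]
grip_width: 0.598
grasp_force: 0.0
```

Run:
```python
from h import *
go(.6675,.0394,.1665,155.9)
```

```text
t25.70 pos [0.6638 0.039  0.2498] yaxis deg 65.8 tilt [-0.002 -0.001 -1.   ] F [ 0.4 -0.   0.2] T [-0.05  0.   -0.01] w 0.598 g 0.0 q [ 0.39  0.53 -0.77  1.3   0.36  1.46  0.8 ]
shift tool mm [-3.3  2.  83.3] az -0.1 level [-0.07 -0.09  0.  ] rows>= 2.0
```

Call:
apply_moves(
  rows=[
    {"x": -3,"y": 2,"z": 25,"ax": 0,"ay": 0,"az": 0,"gripper": 0.4},
    {"x": 0,"y": 0,"z": 30,"ax": 0,"ay": 0,"az": 0,"gripper": 0.4},
    {"x": 0,"y": 0,"z": 20,"ax": 0,"ay": 0,"az": 0,"gripper": 0.4},
    {"x": 0,"y": 0,"z": 7,"ax": 0,"ay": 0,"az": 0,"gripper": 0.4},
    {"x": 0,"y": 0,"z": 0,"ax": 0,"ay": 0,"az": 0,"gripper": 0.4},
  ],
)

```text
clock: 26.12
position: [0.6667, 0.0384, 0.1666]
ee_rot: [0.207, 0.978, -0.001, -0.002]
ft_force: [0.1, 0.3, 0.7]
grip_width: 0.601
grasp_force: 0.0
```

Call:
apply_moves(
  rows=[
    {"x": 0,"y": 0,"z": 0,"ax": 0,"ay": 0,"az": 0,"gripper": 0.6},
    {"x": 0,"y": 0,"z": 0,"ax": 0,"ay": 0,"az": 0,"gripper": 0.8},
    {"x": 0,"y": 0,"z": 0,"ax": 0,"ay": 0,"az": 0,"gripper": 1},
    {"x": 0,"y": 0,"z": 0,"ax": 0,"ay": 0,"az": 0,"gripper": 1},
    {"x": 0,"y": 0,"z": 0,"ax": 0,"ay": 0,"az": 0,"gripper": 1},
  ],
)

```text
clock: 26.53
position: [0.6686, 0.0397, 0.1706]
ee_rot: [0.208, 0.978, 0.0, 0.001]
ft_force: [0.7, 1.4, 4.0]
grip_width: 0.148
grasp_force: 62.5
```

Call:
apply_moves(
  rows=[
    {"x": 0,"y": 0,"z": -10,"ax": 0,"ay": 0,"az": 0,"gripper": 1},
    {"x": 0,"y": 0,"z": -20,"ax": 0,"ay": 0,"az": 0,"gripper": 1},
    {"x": 0,"y": 0,"z": -30,"ax": 0,"ay": 0,"az": 0,"gripper": 1},
    {"x": 0,"y": 0,"z": -35,"ax": 0,"ay": 0,"az": 0,"gripper": 1},
    {"x": 0,"y": 0,"z": -25,"ax": 0,"ay": 0,"az": 0,"gripper": 1},
  ],
)

```text
clock: 26.95
position: [0.6677, 0.0391, 0.2921]
ee_rot: [0.208, 0.978, 0.0, 0.0]
ft_force: [2.0, 0.5, -3.7]
grip_width: 0.149
grasp_force: 61.2
```

Run:
```python
from h import *
go(.452,-.29,.285,155.9)
```

```text
t26.95 pos [0.6677 0.0391 0.2921] yaxis deg 66.0 tilt [ 0.001 -0.    -1.   ] F [ 2.   0.5 -3.7] T [-0.01 -0.14  0.01] w 0.149 g 61.2 q [ 0.38  0.52 -0.77  1.22  0.35  1.54  0.82]
shift tool mm [  63.3 -388.3    7. ] az 0.1 level [0.01 0.04 0.  ] rows>= 9.4
```

Call:
apply_moves(
  rows=[
    {"x": 6,"y": -30,"z": 0,"ax": 0,"ay": 0,"az": 0,"gripper": 1},
    {"x": 6,"y": -36,"z": 0,"ax": 0,"ay": 0,"az": 0,"gripper": 1},
    {"x": 6,"y": -36,"z": 0,"ax": 0,"ay": 0,"az": 0,"gripper": 1},
    {"x": 6,"y": -36,"z": 0,"ax": 0,"ay": 0,"az": 0,"gripper": 1},
    {"x": 6,"y": -36,"z": 0,"ax": 0,"ay": 0,"az": 0,"gripper": 1},
  ],
)

```text
clock: 27.37
position: [0.5681, -0.109, 0.2891]
ee_rot: [0.208, 0.978, -0.0, -0.001]
ft_force: [0.2, -0.4, -3.6]
grip_width: 0.151
grasp_force: 61.3
```

Call:
apply_moves(
  rows=[
    {"x": 6,"y": -36,"z": 0,"ax": 0,"ay": 0,"az": 0,"gripper": 1},
    {"x": 6,"y": -36,"z": 0,"ax": 0,"ay": 0,"az": 0,"gripper": 1},
    {"x": 6,"y": -36,"z": 0,"ax": 0,"ay": 0,"az": 0,"gripper": 1},
    {"x": 6,"y": -36,"z": 0,"ax": 0,"ay": 0,"az": 0,"gripper": 1},
    {"x": 6,"y": -36,"z": 10,"ax": 0,"ay": 0,"az": 0,"gripper": 1},
  ],
)

```text
clock: 27.78
position: [0.4682, -0.2612, 0.281]
ee_rot: [0.208, 0.978, -0.001, 0.001]
ft_force: [0.9, 0.0, -4.2]
grip_width: 0.149
grasp_force: 61.3
```

Call:
apply_moves(
  rows=[
    {"x": 3,"y": -20,"z": 30,"ax": 0,"ay": 0,"az": 0,"gripper": 1},
    {"x": 0,"y": 0,"z": 35,"ax": 0,"ay": 0,"az": 0,"gripper": 1},
    {"x": 0,"y": 0,"z": 20,"ax": 0,"ay": 0,"az": 0,"gripper": 1},
    {"x": 0,"y": 0,"z": 0,"ax": 0,"ay": 0,"az": 0,"gripper": 1},
    {"x": 0,"y": 0,"z": 0,"ax": 0,"ay": 0,"az": 0,"gripper": 1},
  ],
)

```text
clock: 28.2
position: [0.4578, -0.2764, 0.1942]
ee_rot: [0.208, 0.978, 0.0, -0.001]
ft_force: [0.6, 0.7, -2.7]
grip_width: 0.143
grasp_force: 61.2
```

Run:
```python
from h import *
go(.452,-.29,.111,155.9)
```

```text
t28.20 pos [ 0.4578 -0.2764  0.1942] yaxis deg 66.0 tilt [-0.002  0.001 -1.   ] F [ 0.6  0.7 -2.7] T [ 0.05 -0.11  0.05] w 0.143 g 61.2 q [ 1.05  0.23 -0.67  1.73  0.15  1.23  1.49]
shift tool mm [ -0.4 -14.8  83.2] az 0.1 level [ 0.02 -0.11 -0.  ] rows>= 2.0
```

Call:
apply_moves(
  rows=[
    {"x": 0,"y": -15,"z": 20,"ax": 0,"ay": 0,"az": 0,"gripper": 1},
    {"x": 0,"y": 0,"z": 25,"ax": 0,"ay": 0,"az": 0,"gripper": 1},
    {"x": 0,"y": 0,"z": 20,"ax": 0,"ay": 0,"az": 0,"gripper": 1},
    {"x": 0,"y": 0,"z": 11,"ax": 0,"ay": 0,"az": 0,"gripper": 1},
    {"x": 0,"y": 0,"z": 0,"ax": 0,"ay": 0,"az": 0,"gripper": 1},
  ],
)

```text
clock: 28.62
position: [0.4521, -0.2902, 0.1177]
ee_rot: [0.207, 0.978, 0.0, -0.001]
ft_force: [-0.0, 0.1, -3.5]
grip_width: 0.152
grasp_force: 61.2
```

Call:
apply_moves(
  rows=[
    {"x": 0,"y": 0,"z": 2,"ax": 0,"ay": 0,"az": 0,"gripper": 1},
    {"x": 0,"y": 0,"z": 2,"ax": 0,"ay": 0,"az": 0,"gripper": 1},
    {"x": 0,"y": 0,"z": 1,"ax": 0,"ay": 0,"az": 0,"gripper": 1},
    {"x": 0,"y": 0,"z": 0,"ax": 0,"ay": 0,"az": 0,"gripper": 1},
  ],
)

```text
clock: 28.95
position: [0.4527, -0.2908, 0.114]
ee_rot: [0.208, 0.978, -0.0, 0.001]
ft_force: [0.7, 0.0, -4.0]
grip_width: 0.148
grasp_force: 61.3
```

Call:
apply_moves(
  rows=[
    {"x": 0,"y": 0,"z": 1,"ax": 0,"ay": 0,"az": 0,"gripper": 1},
    {"x": 0,"y": 0,"z": 1,"ax": 0,"ay": 0,"az": 0,"gripper": 1},
    {"x": 0,"y": 0,"z": 1,"ax": 0,"ay": 0,"az": 0,"gripper": 1},
    {"x": 0,"y": 0,"z": 0,"ax": 0,"ay": 0,"az": 0,"gripper": 1},
  ],
)

```text
clock: 29.28
position: [0.4531, -0.2905, 0.1124]
ee_rot: [0.208, 0.978, -0.001, 0.001]
ft_force: [-5.4, 6.7, 17.0]
grip_width: 0.15
grasp_force: 64.0
```

Call:
apply_moves(
  rows=[
    {"x": 0,"y": 0,"z": 1,"ax": 0,"ay": 0,"az": 0,"gripper": 1},
    {"x": 0,"y": 0,"z": 0.5,"ax": 0,"ay": 0,"az": 0,"gripper": 1},
    {"x": 0,"y": 0,"z": 0,"ax": 0,"ay": 0,"az": 0,"gripper": 1},
  ],
)

```text
clock: 29.53
position: [0.4534, -0.2906, 0.1124]
ee_rot: [0.208, 0.978, -0.001, 0.001]
ft_force: [-10.5, 8.4, 32.8]
grip_width: 0.15
grasp_force: 66.3
```

Call:
apply_moves(
  rows=[
    {"x": 0,"y": 0,"z": -2.5,"ax": 0,"ay": 0,"az": 0,"gripper": 1},
    {"x": 0,"y": 0,"z": 0,"ax": 0,"ay": 0,"az": 0,"gripper": 0.7},
    {"x": 0,"y": 0,"z": 0,"ax": 0,"ay": 0,"az": 0,"gripper": 0.4},
    {"x": 0,"y": 0,"z": 0,"ax": 0,"ay": 0,"az": 0,"gripper": 0.4},
    {"x": 0,"y": 0,"z": 0,"ax": 0,"ay": 0,"az": 0,"gripper": 0.4},
  ],
)

```text
clock: 29.95
position: [0.4522, -0.2907, 0.111]
ee_rot: [0.208, 0.978, -0.0, 0.0]
ft_force: [-0.4, -0.7, -0.3]
grip_width: 0.603
grasp_force: 0.0
```

Call:
apply_moves(
  rows=[
    {"x": 0,"y": 0,"z": -15,"ax": 0,"ay": 0,"az": 0,"gripper": 0.4},
    {"x": 0,"y": 0,"z": -35,"ax": 0,"ay": 0,"az": 0,"gripper": 0.4},
    {"x": 0,"y": 0,"z": -35,"ax": 0,"ay": 0,"az": 0,"gripper": 0.4},
    {"x": 0,"y": 0,"z": -35,"ax": 0,"ay": 0,"az": 0,"gripper": 0.4},
    {"x": 0,"y": 0,"z": -35,"ax": 0,"ay": 0,"az": 0,"gripper": 0.4},
  ],
)

```text
clock: 30.37
position: [0.452, -0.2904, 0.2677]
ee_rot: [0.208, 0.978, 0.0, -0.0]
ft_force: [0.3, -0.7, 0.7]
grip_width: 0.602
grasp_force: 0.0
```

Run:
```python
from h import *
go(.6775,.159,.265,135.5)
c=camera("top"); im=c["color"][:,:,::-1]
a=cv2.resize(im[150:215,235:305],None,fx=6,fy=6,interpolation=cv2.INTER_CUBIC)
b=cv2.resize(im[220:290,325:445],None,fx=6,fy=6,interpolation=cv2.INTER_CUBIC)
o=np.zeros((810,720,3),np.uint8)[:600+210]; 
h=np.zeros((420,1140,3),np.uint8); h[:390,:420]=a; h[:420,420:]=b; cv2.imwrite("pics/c10.png",cv2.resize(h,None,fx=.7,fy=.7))
print("A lid",proj(c,[.6774,.1593,.148]),"B wing",proj(c,[.4534,-.2906,.122]))
```

```text
t30.37 pos [ 0.452  -0.2904  0.2677] yaxis deg 66.0 tilt [-0.  0. -1.] F [ 0.3 -0.7  0.7] T [-0.06 -0.02 -0.  ] w 0.602 g 0.0 q [ 1.08  0.18 -0.67  1.63  0.11  1.37  1.55]
shift tool mm [-23.4 502.2   2.8] az 20.5 level [ 0.01 -0.01 -0.  ] rows>= 12.1
A lid [259.98514755 172.33923266] B wing [409.72887675 248.3988957 ]
```

View pics/c10.png

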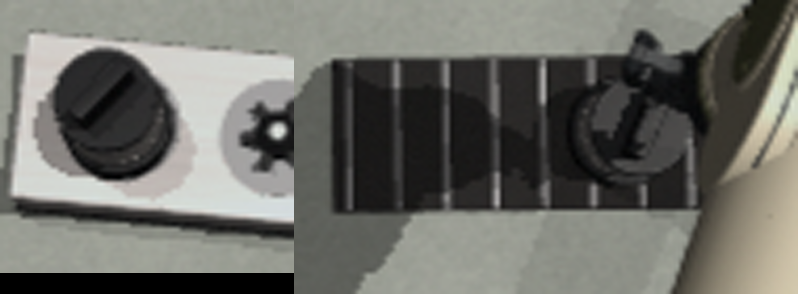

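Cup B stands upright on the mat (crop (632,130)). Cup A is still seated on drive 1, with its wing at about 134°. I'll go and fetch it.

Call:
apply_moves(
  rows=[
    {"x": -1,"y": 32,"z": 0,"ax": 0,"ay": 0,"az": 0,"gripper": 0.4},
    {"x": -2,"y": 37,"z": 0,"ax": 0,"ay": 0,"az": 0,"gripper": 0.4},
    {"x": -2,"y": 37,"z": 0,"ax": 0,"ay": 0,"az": 0,"gripper": 0.4},
    {"x": -2,"y": 37,"z": 0,"ax": 0,"ay": 0,"az": 0,"gripper": 0.4},
    {"x": -2,"y": 37,"z": 0,"ax": 0,"ay": 0,"az": 0,"gripper": 0.4},
  ],
)

```text
clock: 30.83
position: [0.5341, -0.1283, 0.266]
ee_rot: [0.208, 0.978, -0.0, 0.0]
ft_force: [0.9, -0.3, 0.4]
grip_width: 0.602
grasp_force: 0.0
```

Call:
apply_moves(
  rows=[
    {"x": -2,"y": 37,"z": 0,"ax": 0,"ay": 0,"az": 0,"gripper": 0.4},
    {"x": -2,"y": 37,"z": 0,"ax": 0,"ay": 0,"az": 0,"gripper": 0.4},
    {"x": -2,"y": 37,"z": 0,"ax": 0,"ay": 0,"az": 0,"gripper": 0.4},
    {"x": -2,"y": 37,"z": 0,"ax": 0,"ay": 0,"az": 0,"gripper": 0.4},
    {"x": -2,"y": 37,"z": 0,"ax": 0,"ay": 0,"az": 0,"gripper": 0.4},
  ],
)

```text
clock: 31.25
position: [0.6186, 0.0367, 0.2656]
ee_rot: [0.208, 0.978, -0.0, -0.0]
ft_force: [-0.1, -1.0, -0.1]
grip_width: 0.602
grasp_force: 0.0
```

Call:
apply_moves(
  rows=[
    {"x": -2,"y": 37,"z": 0,"ax": 0,"ay": 0,"az": 0,"gripper": 0.4},
    {"x": -2,"y": 37,"z": 0,"ax": 0,"ay": 0,"az": 0,"gripper": 0.4},
    {"x": 0,"y": 37,"z": 0,"ax": 0,"ay": 0,"az": 0,"gripper": 0.4},
    {"x": 0,"y": 26,"z": 0,"ax": 0,"ay": 0,"az": 5,"gripper": 0.4},
    {"x": 0,"y": 0,"z": 0,"ax": 0,"ay": 0,"az": 6,"gripper": 0.4},
  ],
)

```text
clock: 31.67
position: [0.6768, 0.1659, 0.2642]
ee_rot: [0.299, 0.954, 0.001, -0.002]
ft_force: [-0.3, 0.4, -1.2]
grip_width: 0.599
grasp_force: 0.0
```

Call:
apply_moves(
  rows=[
    {"x": 0,"y": 0,"z": 0,"ax": 0,"ay": 0,"az": 5.5,"gripper": 0.4},
    {"x": 0,"y": 0,"z": 0,"ax": 0,"ay": 0,"az": 5,"gripper": 0.4},
    {"x": 0,"y": 0,"z": 0,"ax": 0,"ay": 0,"az": 0,"gripper": 0.4},
    {"x": 0,"y": 0,"z": 0,"ax": 0,"ay": 0,"az": 0,"gripper": 0.4},
  ],
)

```text
clock: 32.0
position: [0.6773, 0.1587, 0.2657]
ee_rot: [0.385, 0.923, -0.0, -0.0]
ft_force: [0.0, -0.0, 0.4]
grip_width: 0.6
grasp_force: 0.0
```

Run:
```python
from h import *
go(.6776,.159,.167,134.5)
```

```text
t32.00 pos [0.6773 0.1587 0.2657] yaxis deg 44.7 tilt [-0. -0. -1.] F [ 0.  -0.   0.4] T [-0.02 -0.03  0.03] w 0.600 g 0.0 q [ 0.16  0.58 -0.74  1.18  0.38  1.52  0.27]
shift tool mm [ 0.   0.5 98.7] az 0.2 level [-0.03  0.   -0.  ] rows>= 2.4
```

Call:
apply_moves(
  rows=[
    {"x": 0,"y": 0,"z": 30,"ax": 0,"ay": 0,"az": 0,"gripper": 0.4},
    {"x": 0,"y": 0,"z": 34,"ax": 0,"ay": 0,"az": 0,"gripper": 0.4},
    {"x": 0,"y": 0,"z": 24,"ax": 0,"ay": 0,"az": 0,"gripper": 0.4},
    {"x": 0,"y": 0,"z": 9,"ax": 0,"ay": 0,"az": 0,"gripper": 0.4},
    {"x": 0,"y": 0,"z": 0,"ax": 0,"ay": 0,"az": 0,"gripper": 0.4},
  ],
)

```text
clock: 32.42
position: [0.6763, 0.1579, 0.1666]
ee_rot: [0.386, 0.923, -0.001, -0.002]
ft_force: [-0.7, -0.4, 1.0]
grip_width: 0.6
grasp_force: 0.0
```

Call:
apply_moves(
  rows=[
    {"x": 0,"y": 0,"z": 0,"ax": 0,"ay": 0,"az": 0,"gripper": 0.6},
    {"x": 0,"y": 0,"z": 0,"ax": 0,"ay": 0,"az": 0,"gripper": 0.8},
    {"x": 0,"y": 0,"z": 0,"ax": 0,"ay": 0,"az": 0,"gripper": 1},
    {"x": 0,"y": 0,"z": 0,"ax": 0,"ay": 0,"az": 0,"gripper": 1},
    {"x": 0,"y": 0,"z": 0,"ax": 0,"ay": 0,"az": 0,"gripper": 1},
  ],
)

```text
clock: 32.83
position: [0.6781, 0.159, 0.1713]
ee_rot: [0.387, 0.922, 0.001, 0.001]
ft_force: [-1.0, -0.6, 6.0]
grip_width: 0.148
grasp_force: 59.5
```

Call:
apply_moves(
  rows=[
    {"x": 0,"y": 0,"z": -10,"ax": 0,"ay": 0,"az": 0,"gripper": 1},
    {"x": 0,"y": 0,"z": -20,"ax": 0,"ay": 0,"az": 0,"gripper": 1},
    {"x": 0,"y": 0,"z": -30,"ax": 0,"ay": 0,"az": 0,"gripper": 1},
    {"x": 0,"y": 0,"z": -35,"ax": 0,"ay": 0,"az": 0,"gripper": 1},
    {"x": 0,"y": 0,"z": -25,"ax": 0,"ay": 0,"az": 0,"gripper": 1},
  ],
)

```text
clock: 33.25
position: [0.6771, 0.159, 0.2925]
ee_rot: [0.386, 0.922, 0.001, 0.0]
ft_force: [0.8, 0.6, -3.3]
grip_width: 0.15
grasp_force: 58.9
```

Run:
```python
from h import *
go(.452,-.17,.285,134.5)
c=camera("top"); im=c["color"].max(2); u,v=410,250
print("B wing px pred",proj(c,[.4525,-.2906,.09]))
```

```text
t33.25 pos [0.6771 0.159  0.2925] yaxis deg 44.5 tilt [ 0.001  0.001 -1.   ] F [ 0.8  0.6 -3.3] T [ 0.02 -0.12 -0.02] w 0.150 g 58.9 q [ 0.15  0.57 -0.74  1.13  0.37  1.57  0.27]
shift tool mm [ -76.6 -391.2    7. ] az 0.0 level [0.08 0.02 0.  ] rows>= 9.6
B wing px pred [407.57068781 249.39844306]
```

Call:
apply_moves(
  rows=[
    {"x": -6,"y": -30,"z": 0,"ax": 0,"ay": 0,"az": 0,"gripper": 1},
    {"x": -7,"y": -36,"z": 0,"ax": 0,"ay": 0,"az": 0,"gripper": 1},
    {"x": -7,"y": -36,"z": 0,"ax": 0,"ay": 0,"az": 0,"gripper": 1},
    {"x": -7,"y": -36,"z": 0,"ax": 0,"ay": 0,"az": 0,"gripper": 1},
    {"x": -7,"y": -36,"z": 0,"ax": 0,"ay": 0,"az": 0,"gripper": 1},
  ],
)

```text
clock: 33.72
position: [0.5755, 0.0113, 0.289]
ee_rot: [0.387, 0.922, -0.0, -0.0]
ft_force: [1.6, -0.3, -2.7]
grip_width: 0.15
grasp_force: 59.2
```

Call:
apply_moves(
  rows=[
    {"x": -7,"y": -36,"z": 0,"ax": 0,"ay": 0,"az": 0,"gripper": 1},
    {"x": -7,"y": -36,"z": 0,"ax": 0,"ay": 0,"az": 0,"gripper": 1},
    {"x": -7,"y": -36,"z": 0,"ax": 0,"ay": 0,"az": 0,"gripper": 1},
    {"x": -7,"y": -36,"z": 0,"ax": 0,"ay": 0,"az": 0,"gripper": 1},
    {"x": -7,"y": -36,"z": 10,"ax": 0,"ay": 0,"az": 0,"gripper": 1},
  ],
)

```text
clock: 34.13
position: [0.4725, -0.1397, 0.281]
ee_rot: [0.386, 0.922, -0.0, 0.001]
ft_force: [1.3, -0.2, -4.1]
grip_width: 0.147
grasp_force: 59.2
```

Call:
apply_moves(
  rows=[
    {"x": -7,"y": -33,"z": 20,"ax": 0,"ay": 0,"az": 0,"gripper": 1},
    {"x": 0,"y": 0,"z": 35,"ax": 0,"ay": 0,"az": 0,"gripper": 1},
    {"x": 0,"y": 0,"z": 20,"ax": 0,"ay": 0,"az": 0,"gripper": 1},
    {"x": 0,"y": 0,"z": 0,"ax": 0,"ay": 0,"az": 0,"gripper": 1},
    {"x": 0,"y": 0,"z": 0,"ax": 0,"ay": 0,"az": 0,"gripper": 1},
  ],
)

```text
clock: 34.55
position: [0.4543, -0.1662, 0.2043]
ee_rot: [0.386, 0.922, 0.0, -0.001]
ft_force: [1.0, 0.3, -2.1]
grip_width: 0.145
grasp_force: 59.3
```

Run:
```python
from h import *
go(.452,-.17,.117,134.5)
```

```text
t34.55 pos [ 0.4543 -0.1662  0.2043] yaxis deg 44.6 tilt [-0.001  0.001 -1.   ] F [ 1.   0.3 -2.1] T [-0.03 -0.07  0.03] w 0.145 g 59.3 q [ 0.88  0.09 -0.65  1.84  0.06  1.22  0.99]
shift tool mm [-1.3 -4.2 87.3] az 0.1 level [-0.02 -0.09  0.  ] rows>= 2.1
```

Call:
apply_moves(
  rows=[
    {"x": -1,"y": -4,"z": 20,"ax": 0,"ay": 0,"az": 0,"gripper": 1},
    {"x": 0,"y": 0,"z": 30,"ax": 0,"ay": 0,"az": 0,"gripper": 1},
    {"x": 0,"y": 0,"z": 25,"ax": 0,"ay": 0,"az": 0,"gripper": 1},
    {"x": 0,"y": 0,"z": 12,"ax": 0,"ay": 0,"az": 0,"gripper": 1},
    {"x": 0,"y": 0,"z": 0,"ax": 0,"ay": 0,"az": 0,"gripper": 1},
  ],
)

```text
clock: 34.97
position: [0.4521, -0.1697, 0.1164]
ee_rot: [0.386, 0.922, 0.0, -0.001]
ft_force: [-2.0, 0.5, -3.8]
grip_width: 0.147
grasp_force: 59.4
```

Call:
apply_moves(
  rows=[
    {"x": 0,"y": 0,"z": 1,"ax": 0,"ay": 0,"az": 0,"gripper": 1},
    {"x": 0,"y": 0,"z": 1,"ax": 0,"ay": 0,"az": 0,"gripper": 1},
    {"x": 0,"y": 0,"z": 1,"ax": 0,"ay": 0,"az": 0,"gripper": 1},
    {"x": 0,"y": 0,"z": 0,"ax": 0,"ay": 0,"az": 0,"gripper": 1},
  ],
)

```text
clock: 35.3
position: [0.4532, -0.1706, 0.1153]
ee_rot: [0.387, 0.922, -0.0, 0.001]
ft_force: [0.4, -0.5, -4.2]
grip_width: 0.149
grasp_force: 59.4
```

Call:
apply_moves(
  rows=[
    {"x": 0,"y": 0,"z": 1,"ax": 0,"ay": 0,"az": 0,"gripper": 1},
    {"x": 0,"y": 0,"z": 1,"ax": 0,"ay": 0,"az": 0,"gripper": 1},
    {"x": 0,"y": 0,"z": 0,"ax": 0,"ay": 0,"az": 0,"gripper": 1},
    {"x": 0,"y": 0,"z": 0,"ax": 0,"ay": 0,"az": 0,"gripper": 1},
  ],
)

```text
clock: 35.63
position: [0.453, -0.1704, 0.1133]
ee_rot: [0.387, 0.922, -0.0, 0.001]
ft_force: [-3.2, 0.9, 6.8]
grip_width: 0.146
grasp_force: 60.9
```

Contact, about 10 N. I'll release, retreat and check.

Call:
apply_moves(
  rows=[
    {"x": 0,"y": 0,"z": 0,"ax": 0,"ay": 0,"az": 0,"gripper": 0.8},
    {"x": 0,"y": 0,"z": 0,"ax": 0,"ay": 0,"az": 0,"gripper": 0.5},
    {"x": 0,"y": 0,"z": 0,"ax": 0,"ay": 0,"az": 0,"gripper": 0.4},
    {"x": 0,"y": 0,"z": 0,"ax": 0,"ay": 0,"az": 0,"gripper": 0.4},
    {"x": 0,"y": 0,"z": -10,"ax": 0,"ay": 0,"az": 0,"gripper": 0.4},
  ],
)

```text
clock: 36.05
position: [0.4515, -0.17, 0.121]
ee_rot: [0.387, 0.922, 0.0, -0.001]
ft_force: [-0.7, 1.0, -0.4]
grip_width: 0.601
grasp_force: 0.0
```

Call:
apply_moves(
  rows=[
    {"x": 0,"y": 0,"z": -30,"ax": 0,"ay": 0,"az": 0,"gripper": 0.4},
    {"x": 0,"y": 0,"z": -38,"ax": 0,"ay": 0,"az": 0,"gripper": 0.4},
    {"x": 0,"y": 0,"z": -38,"ax": 0,"ay": 0,"az": 0,"gripper": 0.4},
    {"x": 0,"y": 0,"z": -38,"ax": 0,"ay": 0,"az": 0,"gripper": 0.4},
    {"x": 0,"y": 0,"z": 0,"ax": 0,"ay": 0,"az": 0,"gripper": 0.4},
  ],
)

```text
clock: 36.47
position: [0.4552, -0.1707, 0.2742]
ee_rot: [0.386, 0.922, -0.0, 0.005]
ft_force: [0.1, 0.1, 0.8]
grip_width: 0.601
grasp_force: 0.0
```

Call:
apply_moves(
  rows=[
    {"x": 0,"y": 35,"z": 0,"ax": 0,"ay": 0,"az": 0,"gripper": 0.4},
    {"x": 0,"y": 35,"z": 0,"ax": 0,"ay": 0,"az": 0,"gripper": 0.4},
    {"x": 0,"y": 35,"z": 0,"ax": 0,"ay": 0,"az": 0,"gripper": 0.4},
    {"x": 0,"y": 35,"z": 0,"ax": 0,"ay": 0,"az": 0,"gripper": 0.4},
    {"x": 0,"y": 0,"z": 0,"ax": 0,"ay": 0,"az": 0,"gripper": 0.4},
  ],
)

```text
clock: 36.88
position: [0.5551, -0.0658, 0.2666]
ee_rot: [0.383, 0.924, 0.002, 0.0]
ft_force: [-0.4, 0.9, -0.1]
grip_width: 0.597
grasp_force: 0.0
```

Run:
```python
from h import *
st()
c=camera("top"); s=camera("side")
cv2.imwrite("pics/f.png",np.hstack([cv2.resize(c["color"][140:320,140:500,::-1],(800,400))]) )
a=cv2.resize(s["color"][120:450,220:440,::-1],None,fx=1.8,fy=1.8); b=cv2.resize(c["color"][150:320,180:500,::-1],(400,212))
h=np.zeros((594,796,3),np.uint8); h[:594,:396]=a; h[:212,396:]=b; m=cv2.resize(c["color"][220:290,325:445,::-1],(400,233)); h[240:473,396:]=m
cv2.imwrite("pics/f.png",h)
```

```text
t36.88 pos [ 0.5551 -0.0658  0.2666] yaxis deg 44.9 tilt [ 0.002  0.004 -1.   ] F [-0.4  0.9 -0.1] T [0.01 0.02 0.03] w 0.597 g 0.0 q [ 0.68  0.25 -0.75  1.57  0.17  1.38  0.69]
```

View pics/f.png

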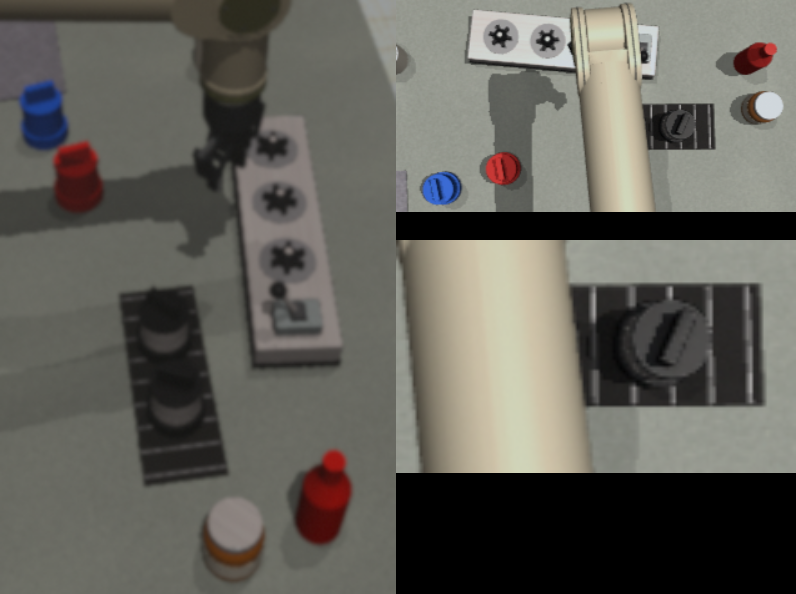

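The final view shows both cups upright on the mat, at montage pixels (163,322) and (176,393). The lever is off at (278,290), the drives are empty and the bystanders are untouched.

```bash
python3 -c "
from workcell import *
print(hand_in())"
```

```text
the job is handed in; nothing more can be done
None
```

I've handed the job in: only two cups were present, and both meshed fully home on drives 1 and 2. The lever was on for about 8 s and then pushed fully off. Both cups now stand upright on the bar mat, with the mug, bottle, jar and red and blue look-alikes left where they were.

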